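# Ready the record player for a single

### The arm

A 6-joint arm with a two-finger parallel gripper is mounted at the origin on the work surface. World frame = base frame: x ahead of the robot, y to its left, z up, the work surface at z = 0. Lengths are in mm, angles in degrees, forces in N, time in s.
With the tool pointing down it reaches from about 275 to 850 mm from the base axis. Payload 19 kg.
Tool frame: the origin (TCP) lies midway between the tips of the shut fingers; the grasp point (between the pads) lies env.hold_point_z behind it (env.hold_point_z is the distance from the TCP to the grasp point, in mm); x points along the fingers, y is the direction in which the jaws open and shut, and the axes are right-handed (so a half turn about x gives the same grasp; the last joint's range is limited). The gripper opens to 85 mm and grips with 20 to 120 N. Pads are 22 mm wide; open, the fingers measure 114 mm over their backs; the gripper's body (76 mm by 85 mm) begins 54 mm behind the grasp point. The pads swing forward as they close: fully open they stand 13 mm farther back than shut.
Start: joints at [-76.433, 8.623, 82.357, -0, 89.026, -7.678], TCP at [208.33, -535.9, 231.267] pointing down, gripper open.
Joint ranges: [-160.23, 160.23], [-39.13, 120.54], [6.94, 153.29], [-79.49, 259.48], [9.18, 160.14], [-161.06, 161.06]. Speed limits (degrees/s): [108.29, 108.29, 127.2, 172.46, 172.46, 172.46].

### API

Orientations are given as a 3x3 rotation matrix whose columns are the frame's x, y, z axes.
In Python, from cell import env, cams gives the robot as it stands.
- The arm moves only by the tool jog_arm, never from a script. Its argument "motion" is a list of rows, each a list of 2 entries, a list of its own where there are three numbers: the shift along the tool's x, y, z scaled (see below), then the turn, a rotation vector about the tool's x, y, z scaled (see below). In form: [[[dx, dy, dz], [rx, ry, rz]], ...]. A call has 1 to 20 rows; each row is the pose to reach, as a shift and turn from the pose commanded when the call began, along the tool's axes at that moment; what a row does not reach only later rows make up. The controller multiplies each number of a shift by 0.15 m and each number of a turn by pi/2 rad. A row lasts 1/10 s, in which the tool goes at most 50 mm and 8.59 degrees, less where a joint would pass 70% of its speed; a pose out of reach is approached as far as the arm can. A call with a number of a shift or a turn outside -1 to 1 is refused whole. A call with a gripper value outside its range is refused whole. "claw" is the finger opening in mm, from 0 to 85.4, set as the call begins (left out, the last holds). The fingers move at their own pace and stop on an object; "force" is the grip in N (left out, the last holds). Time passes only in rows, so rows that repeat a pose let the fingers close. It gives the time, the measured TCP pose, the force and the opening at its end, in the units of the state.
- env.state(): the state, without advancing time (a new reading comes with each control period).
- cams.camera(name): name is "scene" or "side" or "wrist"; returns (picture, depth): 400x640x3 uint8, red, green, blue; 400x640 float32, mm along the optical axis (not along the pixel's ray), 0 where there is no reading.
- cams.camera_info(name): a dict with "fovy" (degrees; the focal length in pixels is half the picture's height over the tangent of half this angle, whatever the lens; pixels are square), "cx", "cy" (the principal point, pixels), "k1" (the pictures are not rectified: a ray, as slopes to the right and down, at radius r is drawn at 1 + k1 r^2 times it, then the intrinsics apply), "R" (3x3) and "t" (3): a world point X has camera coordinates R X + t. Camera axes: x right, y down, z forward; pixel columns grow to the right and rows downward; lengths in mm; the calibration is good to about 2 mm. A picture is of the moment at which its call begins: read the wrist's pose just before it. camera_info takes no time and is no camera call; for the wrist camera it gives the pose at the moment of the call.
- env.hand_in(): hands the job in, once; it reports no verdict.
Trained networks look in the newest picture that a camera, given by its name, has taken for a name from the list of things; names that differ only in an ending like _2 or _b are one class to them, and where a whole thing is asked for, a point or a joint stands for the part that bears it (a point fixed in the world has none). Each returns a list of dicts, best first, with "confidence" (0 to 1); they miss things now and then, are a little off and sometimes report something else, mostly with a low value. They report only what shows in the picture. A call takes as long as a camera call. They do not tell look-alikes from the thing itself.
- cams.boxes_of(camera, target): "location" ([x, y, z] in mm, in the coordinates of the camera as it stood for that picture, good to about 4 mm: the middle of the surface that is visible of it).
The state is a dict: "time_s": time; "joint_positions": joint angles; "qvel": joint speeds; "effort": joint torques, N m; "position": TCP position; "eef_rot": TCP orientation; "force": force on the tool from outside, world axes, zero at the start; "torque": the same for the moment, N m; "finger_gap": finger opening in mm.
Only numpy, scipy, OpenCV 4.12 (cv2) and the standard library are available. Lean on these libraries where they do the work, as an engineer would, in place of code of your own. Each camera call takes 0.05 s, during which the arm holds its last target.

### The job

Get the record player ready for the single that lies on it: first take the candle jar off the deck and set it down upright, wholly on its cork coaster, without dropping it; then press the orange speed key fully down, without forcing it, so that the white key that was down comes up; last, shut the clear dust cover without slamming it. Do not touch the record or the tonearm, and leave the brush, clock, mug, book and remote where they are.

Things in the scene. Friction and masses are not known exactly. Their poses are not given: they have to be found in the camera images.
- deck: the record player: black plinth 330 mm front to back (its x) by 420 mm wide (its y), standing fast on the table; origin at the centre of its underside, x points away from the robot to the hinged rear, y to the left, z up. The grey deck plate is 65 mm above the origin
- jar_center (a point): centre (half-way up) of the loose candle jar that has been left on the deck plate just in front of the speed keys: upright cylinder 60 mm in diameter and 90 mm tall, amber glass with a paper band and a wooden lid, 0.22 to 0.45 kg, its underside 45 mm below this point; z is its axis
- jar_foot (a point): centre of the jar's underside
- coaster_top (a point): centre of the top face of the round cork coaster, 110 mm in diameter and 6 mm thick, fixed to the table to the left or to the right of the record player
- key45_top (a point): centre of the flat top of the ORANGE speed key, the middle one of three keys side by side along the deck's y at the left of the platter (this one, the middle of the bank, 22 mm behind and 145 mm to the left of the origin of the deck); each key top is 36 mm wide (y) and 48 mm long (x), 39 mm from key to key; up, its top is 14 mm above the deck plate
- key33_top (a point): centre of the top of the white key nearest the platter; at the start this one is down
- key78_top (a point): centre of the top of the white key furthest left
- key45 (a joint): travel of the orange key in m, straight down: 0 up, 0.008 fully down on its stop. The keys are interlocked: pushing one down raises the key that was down by as much. They have no spring and stay where they are left; pushing one takes 3 to 6 N, then it meets a hard stop
- key33 (a joint): travel of the white key nearest the platter: 0 up, 0.008 fully down (as at the start)
- key78 (a joint): travel of the white key furthest left: 0 up, 0.008 fully down
- cover (a joint): angle of the clear dust cover in rad: 0 shut on the plinth, 0.74 to 0.85 (42 to 49 degrees) at the start, 0.92 at most. Stiff hinge along the rear edge of the player: it stays at any angle; shutting it takes 2 to 10 N at the front edge
- cover_hinge (a point): middle of the cover's hinge axis, which runs along the deck's y, 161 mm behind the deck's origin and 67 mm above it. The axes of this point turn with the cover and match the deck's when it is shut
- cover_edge (a point): middle of the cover's upper front edge, where its top and front faces meet: 325 mm in front of the hinge axis and 60 mm above it when shut. The cover is a clear box 325 x 414 x 60 mm, open below, walls 4 mm; half open, it hangs over the keys and the jar with its front raised towards the robot, so hands must reach in below its front edge, leaning
- record: the black 7-inch record lying on the platter, 175 mm in diameter, red label; origin at the centre of its underside, 80.5 mm above the deck's underside, 5 mm in front of and 30 mm to the right of the deck's origin. Not to be touched
- tonearm: the tonearm on its rest at the right of the deck; its geometry runs from 120 mm in front of to 145 mm behind its origin, 135 to 190 mm to the right of it and up to 45 mm above it; origin on the deck plate at the deck's centre. Not to be touched
- brush_center (a point): centre of the black record brush, 28 x 92 x 28 mm, lying loose on the deck plate at the front right, long side along the deck's y. Leave alone
- clock_center (a point): centre of the white alarm clock, 55 x 85 x 82 mm, standing loose on the table on the side where the coaster is not. Leave alone
- mug: blue mug, 82 mm in diameter and 95 mm tall, origin at the centre of its underside. Leave alone
- book: red book lying flat, 200 x 132 x 28 mm, origin at the centre of its underside. Leave alone
- remote: black remote control lying flat, 170 x 45 x 18 mm, origin at the centre of its underside. Leave alone
Not all that is in view belongs to the job. Of the things that look like the part that bears coaster_top, the smaller one is meant.

How it is judged:
By the outcome, as a careful person would: the job done as asked, in the order asked, and still so for the second after the job is handed in, with the robot touching nothing.
It also fails if it takes over 69 s, if anything falls off the work surface, if the arm or the gripper's body presses on something with over 40 N, if the wrist force passes 120 N, or if a joint passes its speed limit or range.

## Working session

There is one attempt and no reset: what is moved stays moved. The work goes in short steps, Python scripts to look and compute and a tool call to move; the robot and the scene stay as the last step left them, time stands still between calls to the robot, and variables do not carry over. Pictures are saved under pics/ and viewed, and the job is handed in when it is done.

Besides the shell and the picture viewer there is one more tool, called by a JSON object that holds its "api" and its "payload", one argument or row to a line. jog_arm: Moves the arm, as the interface text tells. Shifts and turns lie within -1 to 1; 1 stands for 0.15 m of shift or pi/2 rad of turn. Its arguments: {"type":"object","properties":{"motion":{"type":"array"},"claw":{"type":"number"},"force":{"type":"number"}},"required":["motion"]}

```bash
ls -la; mkdir -p pics
cat > h.py <<'E'
import numpy as np, cv2
from cell import env, cams
def snap(n,f):
    p,d=cams.camera(n); cv2.imwrite('pics/'+f,p[:,:,::-1]); return p,d
def c2w(info,X): return np.array(info['R']).T@(np.array(X)-np.array(info['t']))
def pix2w(info,d,u,v):
    f=200/np.tan(np.radians(info['fovy'])/2); x=(u-info['cx'])/f; y=(v-info['cy'])/f
    xd,yd=x,y
    for _ in range(20):
        s=1+info['k1']*(x*x+y*y); x,y=xd/s,yd/s
    z=float(d[int(round(v)),int(round(u))]); return c2w(info,[x*z,y*z,z])
def w2pix(info,X):
    f=200/np.tan(np.radians(info['fovy'])/2); c=np.array(info['R'])@np.array(X)+np.array(info['t'])
    x,y=c[0]/c[2],c[1]/c[2]; s=1+info['k1']*(x*x+y*y); return f*x*s+info['cx'],f*y*s+info['cy']
E
python3 - <<'E'
from h import *
print(env.state()); print(env.hold_point_z)
for n in ['scene','side']:
    p,d=snap(n,n+'0.png'); i=cams.camera_info(n); print(n,i); np.save(n+'0d.npy',d)
    for t in ['deck','jar_center','coaster_top','key45','key33','key78','cover','record','brush_center','clock_center','mug','book','remote','tonearm']:
        for b in cams.boxes_of(n,t)[:3]: print(n,t,round(b['confidence'],2),c2w(i,b['location']).round(1))
E
```

```text
total 12
drwxr-xr-x  3 agent agent 4096 Dec  7 00:06 .
drwxr-xr-x 23 root  root  4096 Dec  7 00:06 ..
drwxr-xr-x  2 agent agent 4096 Dec  7 00:06 pics
{'time_s': 0.0, 'joint_positions': array([-7.64302255e+01,  8.64875223e+00,  8.23912416e+01, -3.70531414e-04,
        8.90263948e+01, -7.67850670e+00]), 'qvel': array([ 0.13339066, -0.04417133,  0.07579649, -0.00070604, -0.0332431 ,
        0.00873195]), 'effort': array([-4.51101259e-04, -7.13057828e+01, -5.70871389e+01, -2.32385701e-04,
        8.85397021e-03, -6.95196536e-05]), 'position': array([ 208.30063606, -535.68744486,  230.71264443]), 'eef_rot': array([[-2.78150575e-04,  3.62410026e-01, -9.32018721e-01],
       [ 1.12483767e-03, -9.32018054e-01, -3.62410102e-01],
       [-9.99999329e-01, -1.14917434e-03, -1.48411090e-04]]), 'force': array([0.14544381, 0.1945265 , 0.11100151]), 'torque': array([-0.00520944,  0.03384315,  0.01655317]), 'finger_gap': 85.19781084593131}
18.700000000000003
scene {'fovy': 50.437435473707836, 'cx': 320.23983972309316, 'cy': 195.9396229738764, 'k1': -0.04168771807282762, 'R': array([[ 0.49920401, -0.
[... 1053 characters left out ...]
42, 1275.6440788 ])}
side deck 0.67 [595.6 138.3  76.7]
side jar_center 0.79 [568.3 163.3 127.9]
side coaster_top 0.83 [312.5 214.7   4.9]
side key45 0.62 [633.5 207.5  75.7]
side key45 0.42 [635.3 163.   76.5]
side key33 0.62 [633.5 207.5  75.7]
side key33 0.42 [635.3 163.   76.5]
side key78 0.62 [633.5 207.5  75.7]
side key78 0.42 [635.3 163.   76.5]
side cover 0.72 [609.2 198.1 279.3]
side record 0.39 [598.  137.4  79.5]
side brush_center 0.75 [486.5 -67.4  93.8]
side clock_center 0.53 [561.7 164.8 125.2]
side mug 0.79 [ 674.6 -400.6   59.2]
side book 0.63 [703.4 312.8  26.8]
side remote 0.74 [291.8 416.5  15.7]
side tonearm 0.68 [ 624.9 -145.1   99.3]
side tonearm 0.4 [563.5 166.7 124.8]
```

View pics/scene0.png

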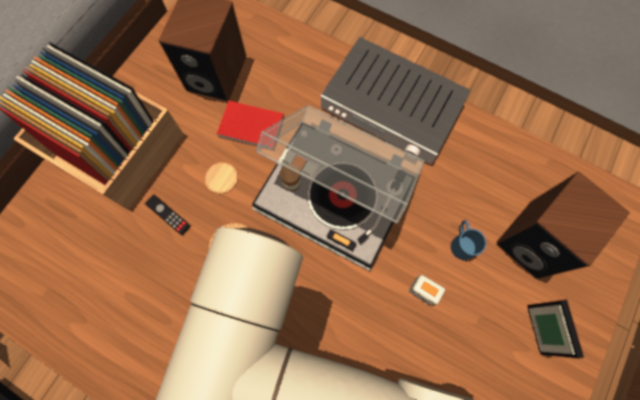

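View pics/side0.png

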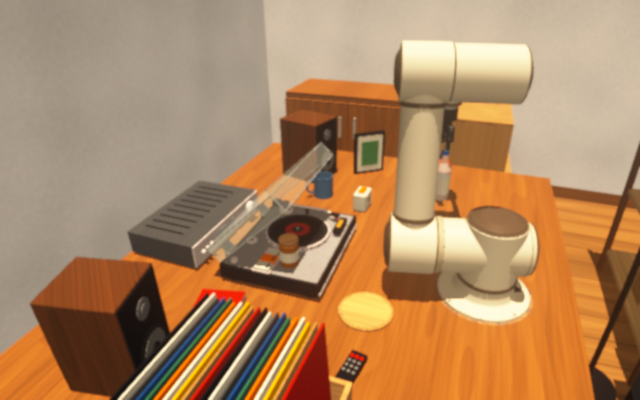

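Run:
```python
from h import *
p=cv2.imread('pics/scene0.png')[90:290,190:450]; cv2.imwrite('pics/sc_crop.png',cv2.resize(p,None,fx=3,fy=3,interpolation=cv2.INTER_CUBIC))
p=cv2.imread('pics/side0.png')[130:330,190:430]; cv2.imwrite('pics/si_crop.png',cv2.resize(p,None,fx=3,fy=3,interpolation=cv2.INTER_CUBIC))
for n in ['scene','side']:
    i=cams.camera_info(n); print(n,-np.array(i['R']).T@i['t'])
```

```text
scene [ 228.18153597 -157.78264133 1338.97331833]
side [  97.05309083 1102.65648076  856.638785  ]
```

View pics/sc_crop.png

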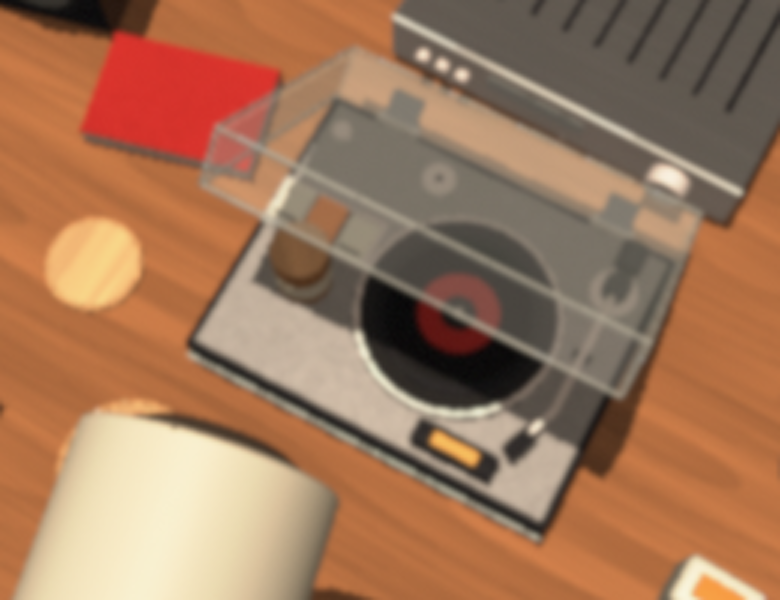

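View pics/si_crop.png

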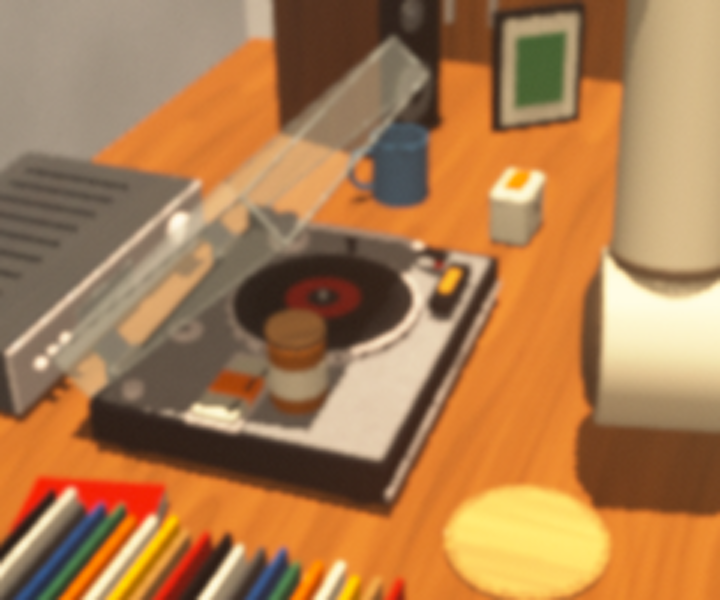

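```bash
cat >> h.py <<'E'
def ray(info,u,v,z):
    f=200/np.tan(np.radians(info['fovy'])/2); x=(u-info['cx'])/f; y=(v-info['cy'])/f
    xd,yd=x,y
    for _ in range(20):
        s=1+info['k1']*(x*x+y*y); x,y=xd/s,yd/s
    R=np.array(info['R']); o=-R.T@info['t']; d=R.T@np.array([x,y,1.]); return o+d*(z-o[2])/d[2]
E
python3 - <<'E'
from h import *
S=cams.camera_info('scene'); D=cams.camera_info('side')
sc=lambda a,b:(190+(a+.5)/3-.5,90+(b+.5)/3-.5); si=lambda a,b:(190+(a+.5)/3-.5,130+(b+.5)/3-.5)
for n,c,z in [('FL',(190,343),65),('FR',(541,527),65),('rec',(459,314),83),('jar top',(300,262),155),('jarbot',(303,285),65),('key45',(328,214),79),('brush',(455,450),93),('hingeL',(338,100),67),('coL',(45,262),6),('coR',(142,262),6),('coT',(95,216),6),('coB',(92,311),6)]:
    print('scene',n,ray(S,*sc(*c),z).round(1))
for n,c,z in [('FL',(385,462),65),('FR',(497,262),65),('rec',(323,297),83),('jar top',(296,325),155),('jarbot',(295,397),65),('key45',(237,386),79),('brush',(449,280),93),('RL',(95,405),65)]:
    print('side',n,ray(D,*si(*c),z).round(1))
E
```

```text
scene FL [452.8 211.4  65. ]
scene FR [ 466.3 -195.9   65. ]
scene rec [615.4 -18.3  83. ]
scene jar top [561.8 136.2 155. ]
scene jarbot [566.6 142.4  65. ]
scene key45 [644.8 157.5  79. ]
scene brush [486. -85.  93.]
scene hingeL [771.4 220.8  67. ]
scene coL [461.5 420.2   6. ]
scene coR [515.7 326.    6. ]
scene coT [535.4 402.6   6. ]
scene coB [440.  342.2   6. ]
side FL [456.2 211.5  65. ]
side FR [ 463.9 -184.5   65. ]
side rec [619.  -14.7  83. ]
side jar top [574.8 146.3 155. ]
side jarbot [580.9 146.5  65. ]
side key45 [636.4 166.8  79. ]
side brush [490.9 -82.1  93. ]
side RL [769.1 230.4  65. ]
```

```bash
cat >> h.py <<'E'
from scipy.spatial.transform import Rotation as Ro
def pose(yaw,down):
    a,b=np.radians(yaw),np.radians(down)
    x=np.array([np.cos(a)*np.cos(b),np.sin(a)*np.cos(b),-np.sin(b)]); y=np.array([np.sin(a),-np.cos(a),0]); return np.c_[x,y,np.cross(x,y)]
def plan(R0,p0,R1,p1):
    s=R0.T@(np.array(p1)-np.array(p0))/150; r=Ro.from_matrix(R0.T@R1).as_rotvec()/(np.pi/2)
    print('shift',s.round(3),'turn',r.round(4),'rows>=',abs(np.linalg.norm(s)*3).round(1),(np.linalg.norm(r)*90/8.59).round(1))
def cur():
    s=env.state(); return np.array(s['eef_rot']),np.array(s['position']),s
E
python3 - <<'E'
from h import *
R,p,s=cur(); print(s['time_s']); i=cams.camera_info('wrist'); Rc=np.array(i['R']); o=-Rc.T@i['t']
print(i['fovy'],'cam in tool',(R.T@(o-p)).round(1),'axes', (R.T@Rc.T).round(3))
plan(R,p,pose(13,45),[400,92,260])
E
```

```text
1.5
59.998027643850136 cam in tool [-143.4    0.7  -65.5] axes [[ 0.    -0.26   0.966]
 [ 1.    -0.    -0.   ]
 [ 0.     0.966  0.26 ]]
shift [-0.191 -3.439 -2.708] turn [0.0868 0.4991 0.036 ] rows>= 13.1 5.3
```

{"api": "jog_arm", "payload": {
  "motion": [
    [[0,-1,-0.8],[0,0,0]],
    [[0,-1,-0.8],[0,0,0]],
    [[0,-1,-0.8],[0,0,0]],
    [[0,-1,-0.8],[0,0,0]]
  ]
}}

```text
time_s: 1.9
position: [266.1, -350.4, 231.3]
eef_rot: [[0.0, 0.362, -0.932], [-0.0, -0.932, -0.362], [-1.0, 0.0, -0.0]]
force: [0.7, -0.6, -0.0]
finger_gap: 85.1
```

{"api": "jog_arm", "payload": {
  "motion": [
    [[0,-1,-0.8],[0,0,0]],
    [[0,-1,-0.8],[0,0,0]],
    [[0,-1,-0.8],[0,0,0]],
    [[0,-1,-0.8],[0,0,0]]
  ]
}}

```text
time_s: 2.3
position: [323.4, -167.1, 231.6]
eef_rot: [[0.001, 0.362, -0.932], [-0.0, -0.932, -0.362], [-1.0, 0.001, -0.001]]
force: [1.3, -0.7, -0.3]
finger_gap: 85.3
```

Run:
```python
from h import *
R,p,s=cur(); print(s['time_s'],p)
plan(R,p,pose(13,45),[400,92,260])
```

```text
2.3 [ 323.38266105 -167.143372    231.57202524]
shift [-0.19  -1.425 -1.102] turn [0.087  0.4986 0.0356] rows>= 5.4 5.3
```

{"api": "jog_arm", "payload": {
  "motion": [
    [[-0.19,-1,-0.55],[0,0.25,0]],
    [[-0.19,-1,-0.55],[0,0.25,0]],
    [[-0.19,-1,-0.55],[0,0.25,0]],
    [[-0.19,-1,-0.55],[0,0.25,0]]
  ]
}}

```text
time_s: 2.7
position: [345.0, 2.5, 260.6]
eef_rot: [[0.362, 0.361, -0.859], [0.139, -0.932, -0.333], [-0.922, 0.001, -0.388]]
force: [-0.3, -2.0, 1.1]
finger_gap: 85.2
```

Run:
```python
from h import *
R,p,s=cur(); print(s['time_s'],p)
plan(R,p,pose(13,45),[400,92,260])
```

```text
2.7 [344.95667189   2.51967826 260.6022015 ]
shift [ 0.22  -0.424 -0.513] turn [0.0763 0.2458 0.0506] rows>= 2.1 2.7
```

{"api": "jog_arm", "payload": {
  "motion": [
    [[0.22,-0.424,-0.513],[0.076,0.246,0.05]],
    [[0.22,-0.424,-0.513],[0.076,0.246,0.05]],
    [[0.22,-0.424,-0.513],[0.076,0.246,0.05]],
    [[0.22,-0.424,-0.513],[0.076,0.246,0.05]],
    [[0.22,-0.424,-0.513],[0.076,0.246,0.05]]
  ]
}}

```text
time_s: 3.2
position: [427.5, 96.6, 255.8]
eef_rot: [[0.672, 0.23, -0.704], [0.159, -0.973, -0.166], [-0.723, -0.001, -0.69]]
force: [-0.6, 0.4, 0.4]
finger_gap: 85.7
```

Run:
```python
from h import *
R,p,s=cur(); print(s['time_s'],p,s['joint_positions'].round(1))
i=cams.camera_info('wrist'); p,d=snap('wrist','w1.png'); np.save('w1d.npy',d); np.save('w1i.npy',i,allow_pickle=True)
for t in ['jar_center','key45','coaster_top','record']:
    for b in cams.boxes_of('wrist',t)[:3]: print(t,round(b['confidence'],2),c2w(i,b['location']).round(1))
```

```text
3.2 [427.46600759  96.63316966 255.75922699] [ -8.8 -39.1 125.9  18.9  53.3  62.1]
jar_center 0.93 [554.4 138.4 155.2]
key45 0.65 [633.2 205.3  83.1]
key45 0.59 [639.2 112.5  68.5]
key45 0.42 [550.5 138.4 155.8]
coaster_top 0.97 [481.  365.3   7. ]
coaster_top 0.96 [374.3 205.2   8.9]
coaster_top 0.45 [628.1 203.1  80.2]
record 0.56 [607.1 -19.5  83.4]
```

View pics/w1.png

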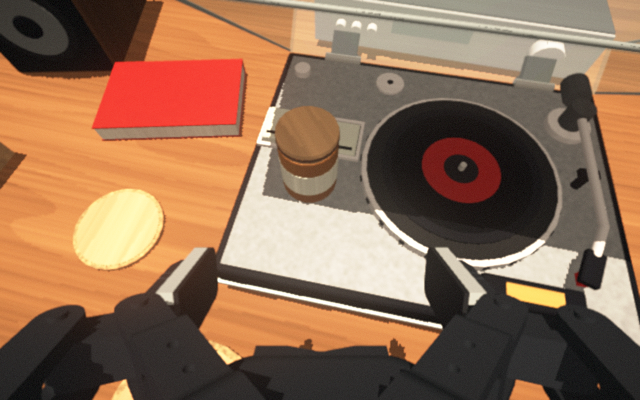

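Run:
```python
from h import *
R,p,s=cur(); print(s['joint_positions'],s['qvel'].round(2),p)
i=np.load('w1i.npy',allow_pickle=True).item(); j=cams.camera_info('wrist'); print(np.abs(np.array(i['t'])-j['t']).max())
d=np.load('w1d.npy')
for n,u,v,z in [('lid',307,133,155),('lidL',275,133,155),('lidR',339,133,155),('lidT',307,107,155),('lidB',307,160,155),('jarfront bottom',309,198,65),('rec',462,169,83),('co',119,228,6),('coL',73,230,6),('coR',164,226,6),('FL',219,268,65),('RL',291,58,66)]:
    print(n,ray(j,u,v,z).round(1),pix2w(j,d,u,v).round(1))
from scipy.optimize import least_squares
qs=np.radians([[-76.43,8.6488,82.391,0,89.026,-7.678],s['joint_positions']])
Ps=[np.array([208.3,-535.69,230.71]),p]; Rs=[None,R]
def fk(q,a):
    a1,d1,L1,L2,e,Lt,lat=a
    Z=lambda t:Ro.from_euler('z',t); Y=lambda t:Ro.from_euler('y',t)
    A=Z(q[0])*Y(q[1]); P=Z(q[0]).apply([a1,lat,d1])+A.apply([0,0,L1]); A=A*Y(q[2]); P=P+A.apply([e,0,L2]); A=A*Z(q[3])*Y(q[4]); P=P+A.apply([0,0,Lt]); A=A*Z(q[5]); return A.as_matrix(),P
for q in qs: print(fk(q,[0]*7)[0].round(3))
print(R.round(3))
```

```text
[ -8.99662022 -39.07774219 125.75560892  18.90519284  53.28160411
  62.15673886] [ 0.22  0.02  0.3  -0.03 -0.48  0.13] [428.32711077  94.743712   256.89605416]
0.961783316979222
lid [573.3 140.5 155. ] [571.8 140.  157. ]
lidL [566.7 169.1 155. ] [566.3 168.9 155.6]
lidR [579.9 111.9 155. ] [582.9 112.3 151.2]
lidT [604.  148.2 155. ] [602.4 147.7 156.8]
lidB [544.3 133.2 155. ] [547.4 134.1 150.3]
jarfront bottom [554.4 136.7  65. ] [547.2 134.5  79. ]
rec [618.8 -22.9  83. ] [613.9 -20.8  89.6]
co [489.7 368.4   6. ] [489.8 368.5   5.8]
coL [474.1 423.6   6. ] [475.2 427.3   1.6]
coR [505.  314.3   6. ] [506.3 316.6   2. ]
FL [456.3 205.8  65. ] [455.9 205.2  66.6]
RL [769.1 216.5  66. ] [768.3 216.2  66.7]
[[-0.362  0.932 -0.   ]
 [ 0.932  0.362  0.001]
 [ 0.001  0.    -1.   ]]
[[-0.225  0.704  0.674]
 [ 0.974  0.162  0.156]
 [ 0.001  0.691 -0.722]]
[[ 0.674  0.225 -0.704]
 [ 0.156 -0.974 -0.162]
 [-0.722 -0.001 -0.691]]
```

```bash
cat >> h.py <<'E'
O=np.array([622,11.5,0.]); YAW=np.radians(1.8)
def deck(x,y,z): return O+Ro.from_euler('z',YAW).apply([x,y,z])
def cov(th,x,y,z): # cover-frame rel hinge
    c,s=np.cos(th),np.sin(th); return deck(161+x*c+z*s,y,67-x*s+z*c)
E
python3 - <<'E'
from h import *
S=cams.camera_info('scene');D=cams.camera_info('side')
for th in [.74,.78,.82,.86]:
    print(th)
    for k in [(-325,207,60),(-325,207,0),(-325,-207,60),(-325,-207,0)]:
        u,v=w2pix(S,cov(th,*k)); a,b=w2pix(D,cov(th,*k)); print(k,'scene crop',((u-190)*3+1,(v-90)*3+1),'side crop',((a-190)*3+1,(b-130)*3+1))
for k in [(-165,210,65),(-165,-210,65),(-5,-30,83),(22,145,79),(165,210,65)]:
    u,v=w2pix(S,deck(*k)); a,b=w2pix(D,deck(*k));print(k,((u-190)*3+1,(v-90)*3+1),((a-190)*3+1,(b-130)*3+1))
print(deck(22,145,79),cov(.8,-325,0,0),cov(.8,-325,0,60))
E
```

```text
0.74
(-325, 207, 60) scene crop (np.float64(216.31340628033865), np.float64(134.74978643001162)) side crop (np.float64(250.44053563506742), np.float64(200.25723364324853))
(-325, 207, 0) scene crop (np.float64(199.6873606202534), np.float64(192.65359338820977)) side crop (np.float64(295.0599448570819), np.float64(250.56531541879696))
(-325, -207, 60) scene crop (np.float64(648.4271438372605), np.float64(350.0705343315924)) side crop (np.float64(400.64297674090034), np.float64(40.36477240580922))
(-325, -207, 0) scene crop (np.float64(618.4889928054058), np.float64(404.9193795670557)) side crop (np.float64(434.0748502717651), np.float64(79.85989244167729))
0.78
(-325, 207, 60) scene crop (np.float64(221.43760084049416), np.float64(120.95664190303043)) side crop (np.float64(238.8625812346113), np.float64(190.7976141676368))
(-325, 207, 0) scene crop (np.float64(203.34595954800113), np.float64(180.2831207938946)) side crop (np.float64(285.25835434645717), np.float64(239.87015769478643))
(-325, -207, 60) scene crop (np.float64(655.6719345753053), np.float64(336.41942673725873)) side crop
[... 1692 characters left out ...]
236038))
(-165, -210, 65) (np.float64(546.509077498844), np.float64(533.1311256650819)) (np.float64(501.6823272517165), np.float64(254.52591535559597))
(-5, -30, 83) (np.float64(460.49715372978227), np.float64(312.1046661558498)) (np.float64(325.2132543462171), np.float64(295.41478740847725))
(22, 145, 79) (np.float64(325.72691181130534), np.float64(218.16809098249865)) (np.float64(238.5928037467553), np.float64(380.1774048126853))
(165, 210, 65) (np.float64(337.7093088710572), np.float64(92.32287783238719)) (np.float64(87.74267050492267), np.float64(400.60727458210454))
[639.43458426 157.11948795  79.        ] [556.60260506   9.44480407 300.14072954] [599.6227322   10.79676603 341.9431321 ]
```

Run:
```python
from h import *
R,p,s=cur(); G=np.array([573.5,140.5,113]); Q=pose(7,45)
plan(R,p,Q,G-80*Q[:,0]); print(G-80*Q[:,0])
```

```text
shift [ 0.861 -0.118 -0.057] turn [0.0476 0.0139 0.0471] rows>= 2.6 0.7
[517.35311084 133.60602887 169.56854249]
```

{"api": "jog_arm", "payload": {
  "motion": [
    [[0.3,-0.118,-0.057],[0.048,0.014,0.047]],
    [[0.6,-0.118,-0.057],[0.048,0.014,0.047]],
    [[0.861,-0.118,-0.057],[0.048,0.014,0.047]],
    [[0.861,-0.118,-0.057],[0.048,0.014,0.047]],
    [[0.861,-0.118,-0.057],[0.048,0.014,0.047]]
  ],
  "claw": 85,
  "force": 40
}}

```text
time_s: 3.95
position: [517.2, 134.3, 167.2]
eef_rot: [[0.699, 0.123, -0.705], [0.087, -0.992, -0.087], [-0.71, -0.001, -0.704]]
force: [0.3, 0.0, 1.3]
finger_gap: 84.8
```

```bash
cat >> h.py <<'E'
def fk(q,a):
    a1,d1,L1,L2,e,Lt,lat=a; q=np.radians(q)
    Z=lambda t:Ro.from_euler('z',t); Y=lambda t:Ro.from_euler('y',t)
    A=Z(q[0])*Y(q[1]); P=Z(q[0]).apply([a1,lat,d1])+A.apply([0,0,L1]); A=A*Y(q[2]); P=P+A.apply([e,0,L2]); A=A*Z(q[3])*Y(q[4]); P=P+A.apply([0,0,Lt]); A=A*Z(q[5]); return A.as_matrix(),P
E
python3 - <<'E'
from h import *
from scipy.optimize import least_squares
R,p,s=cur(); G=np.array([573.5,140.5,113]); Q=pose(7,45)
plan(R,p,Q,G+20*Q[:,0]); print(p,s['joint_positions'],s['time_s'])
D=[([-76.4302,8.6488,82.3912,0,89.0264,-7.6785],[208.3006,-535.6874,230.7126]),([ -8.99662,-39.077742,125.755608,18.905193,53.281604,62.15674],[428.327,94.7437,256.896]),(s['joint_positions'],p)]
f=lambda a:np.concatenate([fk(q,a)[1]-P for q,P in D]+[1e-3*(a-a0)])
a0=np.array([0,300,400,400,0,200,0.])
r=least_squares(f,a0); print(r.x.round(1),np.abs(r.fun).max(), r.fun[:9].round(2))
i=cams.camera_info('wrist'); p,d=snap('wrist','w2.png')
E
```

```text
shift [ 0.656  0.005 -0.014] turn [-0.      0.0026  0.0007] rows>= 2.0 0.0
[517.2053546  134.28446746 167.21928666] [  5.68517696 -18.88995168 126.24693797   2.12227327  27.89980419
  87.19152656] 3.95
[  0.  160.8 477.8 499.5  70.9 322.5  76.8] 0.13919900478175928 [ 0.  0. -0.  0. -0. -0. -0. -0.  0.]
```

View pics/w2.png

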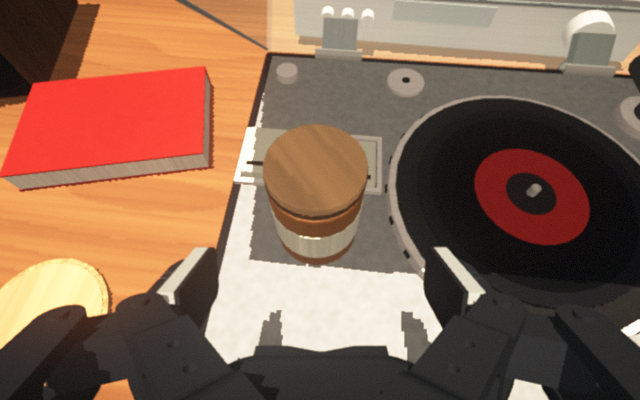

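Run:
```python
from h import *
j=cams.camera_info('wrist')
for u,v in [(316,171),(264,171),(368,171),(316,125),(316,216)]: print(ray(j,u,v,155).round(1))
```

```text
[571.4 142.7 155. ]
[567.9 171.8 155. ]
[575.  113.7 155. ]
[605.  147.1 155. ]
[543.4 139.1 155. ]
```

{"api": "jog_arm", "payload": {
  "motion": [
    [[0.22,-0.004,-0.014],[0,0.002,0]],
    [[0.44,-0.004,-0.014],[0,0.002,0]],
    [[0.656,-0.004,-0.014],[0,0.002,0]],
    [[0.656,-0.004,-0.014],[0,0.002,0]],
    [[0.656,-0.004,-0.014],[0,0.002,0]]
  ]
}}

```text
time_s: 4.5
position: [587.8, 143.3, 102.7]
eef_rot: [[0.705, 0.122, -0.699], [0.087, -0.993, -0.085], [-0.704, -0.001, -0.71]]
force: [-0.1, 0.6, 0.6]
finger_gap: 85.0
```

{"api": "jog_arm", "payload": {
  "motion": [
    [[0,0,0],[0,0,0]],
    [[0,0,0],[0,0,0]],
    [[0,0,0],[0,0,0]],
    [[0,0,0],[0,0,0]],
    [[0,0,0],[0,0,0]],
    [[0,0,0],[0,0,0]]
  ],
  "claw": 40,
  "force": 45
}}

```text
time_s: 5.1
position: [588.0, 144.2, 103.5]
eef_rot: [[0.707, 0.123, -0.696], [0.088, -0.992, -0.086], [-0.702, -0.001, -0.712]]
force: [-8.0, -3.4, 11.7]
finger_gap: 58.4
```

Run:
```python
from h import *
R,p,s=cur(); print(p,s['joint_positions'],s['time_s'],s['force'],s['finger_gap'])
p,d=snap('wrist','w3.png')
```

```text
[588.03478582 144.21163466 103.5311413 ] [  6.09868621  -3.52582611 123.04994586   2.81815029  15.06746171
  86.61929544] 5.1 [-8.02879577 -3.4142112  11.71166899] 58.366716739631755
```

View pics/w3.png

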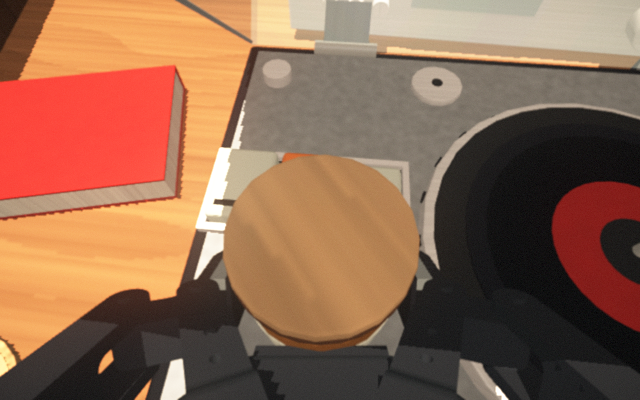

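{"api": "jog_arm", "payload": {
  "motion": [
    [[-0.035,0,-0.036],[0,0,0]],
    [[-0.07,0,-0.071],[0,0,0]],
    [[-0.105,0,-0.107],[0,0,0]],
    [[-0.14,0,-0.142],[0,0,0]],
    [[-0.14,0,-0.142],[0,0,0]],
    [[-0.14,0,-0.142],[0,0,0]]
  ]
}}

```text
time_s: 5.75
position: [587.7, 144.3, 131.0]
eef_rot: [[0.704, 0.123, -0.699], [0.088, -0.992, -0.086], [-0.704, -0.001, -0.71]]
force: [-0.1, 0.5, -3.3]
finger_gap: 58.5
```

Run:
```python
from h import *
R,p,s=cur(); print(p,s['joint_positions'],s['time_s'],s['force'],s['finger_gap'],s['torque'])
p,d=snap('wrist','w4.png');i=cams.camera_info('side')
q,d=snap('side','s4.png')
q=cv2.resize(cv2.imread('pics/s4.png')[130:330,190:390],None,fx=2,fy=2,interpolation=cv2.INTER_CUBIC)
cv2.imwrite('pics/c4.png',np.hstack([q,cv2.resize(cv2.imread('pics/w4.png')[0:400,120:520],(400,400))]))
```

```text
[587.68524166 144.2570476  130.99677122] [  6.10410168  -6.04578731 121.37157609   2.2102479   19.47902173
  87.26798459] 5.75 [-0.08922923  0.50094303 -3.2602867 ] 58.509022504680914 [-0.08548416  0.61869093 -0.02828406]
```

View pics/c4.png

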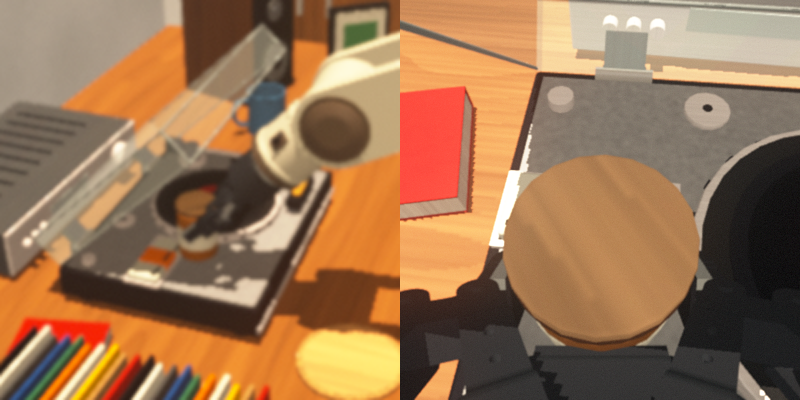

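```bash
cat >> h.py <<'E'
from scipy.optimize import least_squares
A=np.array([0,160.8,477.8,499.5,70.9,322.5,76.8])
LO=np.array([-160.23,-39.13,6.94,-79.49,9.18,-161.06]);HI=np.array([160.23,120.54,153.29,259.48,160.14,161.06])
def ik(R,P,q0):
    T=np.c_[-R[:,1],-R[:,2],R[:,0]]
    f=lambda q:np.concatenate([fk(q,A)[1]-P,200*Ro.from_matrix(fk(q,A)[0].T@T).as_rotvec()])
    r=least_squares(f,np.clip(q0,LO+.5,HI-.5),bounds=(LO,HI)); return r.x.round(1),np.abs(r.fun).max().round(2)
E
python3 - <<'E'
from h import *
R,p,s=cur(); q=s['joint_positions']; print(fk(q,A)[1]-p)
j=cams.camera_info('wrist')
print('jar lid', ray(j,320.5,247,182.5))
J=np.array([573.,143]); off=R.T@(np.array([573,143,0])-p*[1,1,0]); print(off)
C=np.array([489.,370.])
for n,jc,yaw,z in [('now',J,7,131),('B',J-70*np.array([.99,.12]),7,145),('C',C,30,110),('D',C,30,45)]:
    Q=pose(yaw,45); P=np.r_[jc+15.3*np.array([np.cos(np.radians(yaw)),np.sin(np.radians(yaw))]),z]
    print(n,P.round(1),*ik(Q,P,q))
E
```

```text
[-1.13686838e-13 -1.13686838e-13 -1.13686838e-13]
jar lid [570.93985273 141.48904218 182.5       ]
[-10.30488706  -0.55597729  10.24868858]
now [588.2 144.9 131. ] [  6.3  -5.9 121.1   1.5  19.8  88.1] 0.0
B [518.9 136.5 145. ] [  6.1 -16.9 127.8   1.5  24.   88. ] 0.0
C [502.3 377.6 110. ] [ 29.9  -1.2 119.6   0.3  16.5  89.6] 0.0
D [502.3 377.6  45. ] [ 29.9   5.3 121.7   0.5   9.2  89.4] 4.21
```

Run:
```python
from h import *
R,p,s=cur(); q=s['joint_positions']
C=np.array([488.,368.])
for yaw in (10,20,40,50,60):
  qq=q
  for z in (120,80,45):
    Q=pose(yaw,45); P=np.r_[C+15.3*np.array([np.cos(np.radians(yaw)),np.sin(np.radians(yaw))]),z]
    r=ik(Q,P,qq); qq=r[0]; print(yaw,z,*r)
```

```text
10 120 [ 39.7   1.6 115.5 -45.   29.7 153. ] 0.0
10 80 [ 39.6   5.1 117.3 -52.2  26.1 161.1] 0.6
10 45 [ 38.4   8.  117.9 -52.4  23.1 161.1] 7.55
20 120 [ 35.   -0.9 117.9 -29.8  21.5 128.8] 0.0
20 80 [ 35.    2.8 119.9 -39.1  16.8 138.6] 0.0
20 45 [ 35.    6.5 121.3 -52.7  13.3 152.6] 0.0
40 120 [ 24.3  -2.6 119.6  30.8  21.9  49.9] 0.0
40 80 [ 24.3   1.2 121.6  40.3  17.2  39.7] 0.0
40 45 [ 24.3   5.  123.   54.3  13.6  25.2] 0.0
50 120 [ 19.4  -1.6 118.6  45.6  30.3  25.9] 0.0
50 80 [ 19.4   2.2 120.7  53.7  26.5  16.7] 0.0
50 45 [ 19.4   5.9 122.   63.   23.8   6.4] 0.0
60 120 [ 15.3   0.5 116.6  51.1  39.7  11.3] 0.0
60 80 [ 15.3   4.1 118.5  56.9  36.4   4. ] 0.0
60 45 [ 15.3   7.7 119.9  63.   33.9  -3.5] 0.0
```

Run:
```python
from h import *
R,p,s=cur()
plan(R,p,pose(7,45),[518.9,136.5,150])
plan(pose(7,45),[518.9,136.5,150],pose(27,45),[505,255,140])
C=np.array([488.,368.]);yaw=48;P=np.r_[C+15.3*np.array([np.cos(np.radians(yaw)),np.sin(np.radians(yaw))]),100]; print(P)
plan(pose(27,45),[505,255,140],pose(48,45),P)
```

```text
shift [-0.419 -0.005  0.232] turn [ 0.0002 -0.0018  0.0011] rows>= 1.4 0.0
shift [ 0.05  -0.795  0.044] turn [-0.1571  0.     -0.1571] rows>= 2.4 2.3
[498.23769828 379.37011583 100.        ]
shift [ 0.426 -0.759 -0.049] turn [-0.165  0.    -0.165] rows>= 2.6 2.4
```

{"api": "jog_arm", "payload": {
  "motion": [
    [[-0.1,0,0.058],[0,0,0]],
    [[-0.21,0,0.116],[0,0,0]],
    [[-0.315,0,0.174],[0,0,0]],
    [[-0.42,0,0.232],[0,0,0]],
    [[-0.42,0,0.232],[0,0,0]]
  ]
}}

```text
time_s: 6.35
position: [517.7, 135.7, 150.6]
eef_rot: [[0.704, 0.124, -0.699], [0.088, -0.992, -0.086], [-0.705, -0.001, -0.71]]
force: [0.9, -0.1, -2.6]
finger_gap: 58.2
```

{"api": "jog_arm", "payload": {
  "motion": [
    [[0.01,-0.13,0.007],[-0.026,0,-0.026]],
    [[0.017,-0.265,0.015],[-0.052,0,-0.052]],
    [[0.025,-0.4,0.022],[-0.078,0,-0.078]],
    [[0.033,-0.53,0.03],[-0.105,0,-0.105]],
    [[0.042,-0.66,0.037],[-0.131,0,-0.131]],
    [[0.05,-0.795,0.044],[-0.157,0,-0.157]],
    [[0.05,-0.795,0.044],[-0.157,0,-0.157]]
  ]
}}

```text
time_s: 7.05
position: [505.0, 255.2, 139.9]
eef_rot: [[0.63, 0.457, -0.627], [0.324, -0.889, -0.322], [-0.705, -0.0, -0.709]]
force: [-1.0, 0.4, -3.4]
finger_gap: 58.5
```

Run:
```python
from h import *
R,p,s=cur();print(p,s['joint_positions'].round(1),s['time_s'],s['finger_gap'],s['force'])
plan(R,p,pose(48,45),[498.2,379.4,100])
```

```text
[505.04394043 255.16614333 139.88545841] [ 13.4 -12.6 125.5  23.9  24.7  58.2] 7.05 58.50034396416692 [-0.97903926  0.41377658 -3.429066  ]
shift [ 0.427 -0.757 -0.05 ] turn [-0.1633 -0.0016 -0.1636] rows>= 2.6 2.4
```

{"api": "jog_arm", "payload": {
  "motion": [
    [[0.07,-0.125,-0.008],[-0.027,0,-0.027]],
    [[0.14,-0.25,-0.017],[-0.055,0,-0.055]],
    [[0.21,-0.38,-0.025],[-0.082,0,-0.082]],
    [[0.28,-0.5,-0.033],[-0.11,0,-0.11]],
    [[0.355,-0.63,-0.042],[-0.136,-0.001,-0.136]],
    [[0.427,-0.757,-0.05],[-0.163,-0.001,-0.163]],
    [[0.427,-0.757,-0.05],[-0.163,-0.001,-0.163]],
    [[0.427,-0.757,-0.05],[-0.163,-0.001,-0.163]]
  ]
}}

```text
time_s: 7.85
position: [498.7, 377.8, 100.1]
eef_rot: [[0.476, 0.74, -0.475], [0.523, -0.673, -0.523], [-0.707, 0.001, -0.707]]
force: [-0.7, 0.2, -1.4]
finger_gap: 58.2
```

Run:
```python
from h import *
R,p,s=cur();print(p,R.round(3),s['joint_positions'].round(1),s['time_s'],s['finger_gap'],s['force'])
plan(R,p,pose(48,45),[498.2,379.4,48])
q,d=snap('scene','s5.png');w,d=snap('wrist','w5.png')
q=cv2.resize(cv2.imread('pics/s5.png')[100:300,150:350],None,fx=2,fy=2,interpolation=cv2.INTER_CUBIC)
cv2.imwrite('pics/c5.png',np.hstack([q,cv2.resize(cv2.imread('pics/w5.png')[0:400,120:520],(400,400))]))
```

```text
[498.66981295 377.84708396 100.11982017] [[ 0.476  0.74  -0.475]
 [ 0.523 -0.673 -0.523]
 [-0.707  0.001 -0.707]] [ 20.3  -0.2 120.1  47.4  26.3  25.5] 7.85 58.22610565167373 [-0.65988157  0.15565305 -1.3631943 ]
shift [ 0.25  -0.01   0.242] turn [-0.0018 -0.0003 -0.0026] rows>= 1.0 0.0
```

View pics/c5.png

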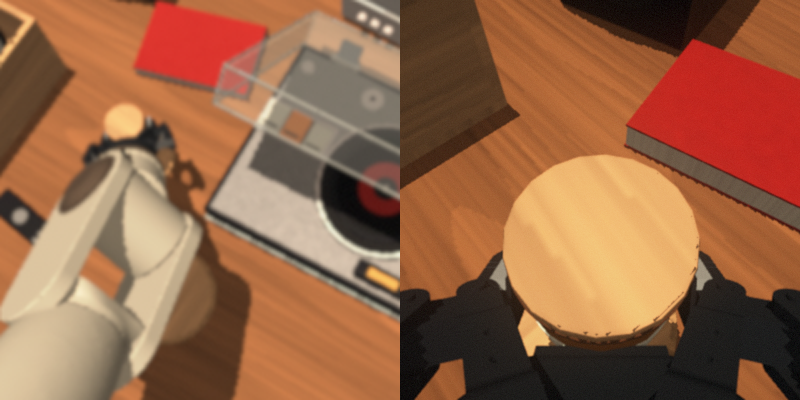

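{"api": "jog_arm", "payload": {
  "motion": [
    [[0.09,-0.01,0.06],[0,0,0]],
    [[0.15,-0.012,0.12],[0,0,0]],
    [[0.21,-0.012,0.18],[0,0,0]],
    [[0.24,-0.012,0.215],[0,0,0]],
    [[0.255,-0.012,0.235],[0,0,0]],
    [[0.255,-0.012,0.235],[0,0,0]],
    [[0.255,-0.012,0.235],[0,0,0]]
  ]
}}

```text
time_s: 8.65
position: [499.0, 381.0, 49.5]
eef_rot: [[0.477, 0.741, -0.473], [0.524, -0.672, -0.523], [-0.705, 0.002, -0.709]]
force: [0.1, -0.1, -2.7]
finger_gap: 58.7
```

Run:
```python
from h import *
R,p,s=cur();print(p,s['joint_positions'].round(1),s['time_s'],s['finger_gap'],s['force'])
```

```text
[499.00540531 381.00487311  49.53784906] [ 20.6   5.3 122.1  61.2  21.6  10.7] 8.65 58.71809709025818 [ 0.07687204 -0.09454574 -2.70328589]
```

{"api": "jog_arm", "payload": {
  "motion": [
    [[0.007,0,0.007],[0,0,0]],
    [[0.014,0,0.014],[0,0,0]],
    [[0.018,0,0.018],[0,0,0]],
    [[0.018,0,0.018],[0,0,0]],
    [[0.018,0,0.018],[0,0,0]]
  ]
}}

```text
time_s: 9.15
position: [498.7, 381.2, 45.1]
eef_rot: [[0.476, 0.741, -0.473], [0.524, -0.672, -0.524], [-0.706, 0.001, -0.708]]
force: [-0.1, 0.3, -2.6]
finger_gap: 58.5
```

{"api": "jog_arm", "payload": {
  "motion": [
    [[0.004,0,0.004],[0,0,0]],
    [[0.004,0,0.004],[0,0,0]],
    [[0.004,0,0.004],[0,0,0]]
  ]
}}

```text
time_s: 9.45
position: [498.9, 381.2, 44.5]
eef_rot: [[0.477, 0.741, -0.473], [0.524, -0.672, -0.523], [-0.705, 0.001, -0.709]]
force: [-0.5, 0.1, 1.8]
finger_gap: 58.4
```

{"api": "jog_arm", "payload": {
  "motion": [
    [[0.002,0,0.002],[0,0,0]],
    [[0.002,0,0.002],[0,0,0]],
    [[0.002,0,0.002],[0,0,0]]
  ]
}}

```text
time_s: 9.75
position: [499.0, 381.3, 44.5]
eef_rot: [[0.477, 0.741, -0.473], [0.525, -0.672, -0.523], [-0.705, 0.002, -0.709]]
force: [-5.4, -3.6, 9.6]
finger_gap: 58.5
```

{"api": "jog_arm", "payload": {
  "motion": [
    [[0,0,0],[0,0,0]],
    [[0,0,0],[0,0,0]],
    [[0,0,0],[0,0,0]],
    [[0,0,0],[0,0,0]]
  ],
  "claw": 85
}}

```text
time_s: 10.15
position: [498.7, 381.1, 43.7]
eef_rot: [[0.476, 0.741, -0.473], [0.524, -0.672, -0.524], [-0.706, 0.001, -0.708]]
force: [0.7, 0.0, -0.5]
finger_gap: 85.0
```

Run:
```python
from h import *
R,p,s=cur();print(p,R,s['joint_positions'].round(1),s['time_s'],s['finger_gap'],s['force'])
w,d=snap('wrist','w6.png')
```

```text
[498.71981914 381.11406323  43.73715568] [[ 0.47629754  0.74091551 -0.47348163]
 [ 0.52422579 -0.67159722 -0.52358809]
 [-0.70592348  0.00117243 -0.70828713]] [ 20.6   5.9 122.3  63.   21.2   8.7] 10.15 85.01564976431192 [ 0.71274711  0.02999179 -0.51210566]
```

View pics/w6.png

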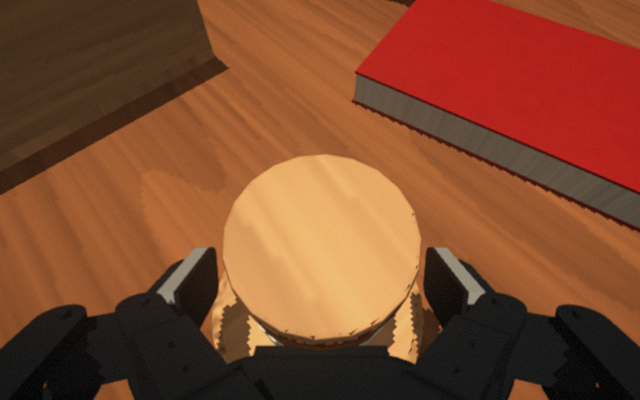

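Run:
```python
from h import *
R,p,s=cur(); q=s['joint_positions']
for d in (60,100,130): print(d,(p-d*R[:,0]).round(),*ik(R,p-d*R[:,0],q))
def rolled(yaw,t,roll): return pose(yaw,t)@Ro.from_euler('x',roll,degrees=True).as_matrix()
K=np.array([639.4,157.1,79])
for t in (30,35,40,45,50):
  for yaw in (-15,2,12,20):
    for roll in (0,90,-90,180):
      Q=rolled(yaw,t,roll); best=None
      for j4 in (0,60,180,240,-60):
        for j6 in (-120,-60,0,60,120):
          r=ik(Q,K+[0,0,0],np.array([8,5,120,j4,15,j6]))
          if r[1]<.5:
            m=min((r[0]-LO).min(),(HI-r[0]).min())
            if best is None or m>best[0]: best=(m.round(1),r[0])
      if best and best[0]>1: print(t,yaw,roll,*best)
```

```text
60 [470. 350.  86.] [ 17.5  -3.7 125.5  52.2  26.8  18.6] 0.0
100 [451. 329. 114.] [ 15.1 -10.2 127.1  46.7  31.7  23.5] 0.0
130 [437. 313. 136.] [ 12.9 -15.1 127.9  43.5  35.9  26.2] 0.0
30 2 0 5.8 [  10.9    8.   125.3  211.1   15.  -115.7]
30 2 90 5.8 [ 10.9   8.  125.3 211.1  15.  -25.7]
30 2 -90 5.8 [ 10.9   8.  125.3 211.1  15.  154.3]
30 2 180 5.8 [ 10.9   8.  125.3 211.1  15.   64.3]
30 12 0 5.9 [  3.5   6.9 126.5 150.3  15.1 -65.4]
30 12 90 5.9 [  3.5   6.9 126.5 150.3  15.1  24.6]
30 12 -90 5.7 [   3.5    6.9  126.5  150.3   15.1 -155.4]
30 12 180 5.9 [  3.5   6.9 126.5 150.3  15.1 114.6]
30 20 0 13.0 [ -2.3   7.2 126.2 119.6  22.2 -43.1]
30 20 90 13.0 [ -2.3   7.2 126.2 119.6  22.2  46.9]
30 20 -90 13.0 [  -2.3    7.2  126.2  119.6   22.2 -133.1]
30 20 180 13.0 [ -2.3   7.2 126.2 119.6  22.2 136.9]
35 20 0 8.4 [ -1.5   5.8 123.6  97.9  17.6 -21. ]
35 20 90 8.4 [ -1.5   5.8 123.6  97.9  17.6  69. ]
35 20 -90 8.4 [  -1.5    5.8  123.6   97.9   17.6 -111. ]
35 20 180 2.1 [ -1.5   5.8 123.6  97.9  17.6 159. ]
40 -15 90 10.1 [ 19.2  10.  115.1 -69.4  27.4 -89.4]
40 -15 -90 10.1
[... 1096 characters left out ...]
]
50 -15 90 22.4 [  16.6    9.6  109.6  -40.    31.6 -119.2]
50 -15 -90 22.4 [ 16.6   9.6 109.6 -40.   31.6  60.8]
50 -15 180 22.4 [ 16.6   9.6 109.6 -40.   31.6 -29.2]
50 2 0 11.8 [  9.5   6.3 113.5 -13.5  21.  108.3]
50 2 -90 11.8 [  9.5   6.3 113.5 -13.5  21.   18.3]
50 2 180 11.8 [  9.5   6.3 113.5 -13.5  21.  -71.7]
50 12 0 11.6 [  4.8   5.6 114.2  13.   20.8  72.3]
50 12 -90 11.6 [  4.8   5.6 114.2  13.   20.8 -17.7]
50 12 180 11.6 [   4.8    5.6  114.2   13.    20.8 -107.7]
50 20 0 15.4 [  1.2   5.8 114.   29.8  24.6  47.9]
50 20 90 15.4 [  1.2   5.8 114.   29.8  24.6 137.9]
50 20 -90 15.4 [  1.2   5.8 114.   29.8  24.6 -42.1]
50 20 180 15.4 [   1.2    5.8  114.    29.8   24.6 -132.1]
```

{"api": "jog_arm", "payload": {
  "motion": [
    [[-0.1,0,0],[0,0,0]],
    [[-0.3,0,0],[0,0,0]],
    [[-0.55,0,0],[0,0,0]],
    [[-0.8,0,0],[0,0,0]],
    [[-0.87,0,0],[0,0,0]],
    [[-0.87,0,0],[0,0,0]]
  ]
}}

```text
time_s: 10.8
position: [436.8, 312.2, 137.8]
eef_rot: [[0.479, 0.74, -0.471], [0.524, -0.672, -0.523], [-0.704, 0.003, -0.71]]
force: [0.6, 0.5, -0.7]
finger_gap: 85.1
```

Run:
```python
from h import *
R,p,s=cur();print(p,s['joint_positions'].round(1),s['time_s'],s['force'])
j=cams.camera_info('wrist'); w,d=snap('wrist','w7.png')
q=s['joint_positions']
Q=pose(22,40); xt=Q[:,0]; Kt=np.array([646,159.5,92])
for n,P in [('S0',Kt-130*xt),('Kup',Kt),('Kdn',Kt-[0,0,14])]:
    r=ik(Q,P,q); q=r[0]; print(n,P.round(1),*r)
M=np.array([475,200,190.]); plan(R,p,pose(30,42),M); plan(pose(30,42),M,Q,Kt-130*xt); print(ik(pose(30,42),M,s['joint_positions']))
plan(Q,Kt-130*xt,Q,Kt)
```

```text
[436.83384343 312.21708417 137.75633434] [ 12.8 -15.5 127.9  43.5  36.   26.3] 10.8 [ 0.62168832  0.51350536 -0.68089603]
S0 [553.7 122.2 175.6] [ -8.4 -15.5 125.6  45.8  32.7  28.4] 0.0
Kup [646.  159.5  92. ] [ -1.4   4.8 119.1  65.1  19.6  10.7] 0.0
Kdn [646.  159.5  78. ] [ -1.4   6.3 119.6  70.4  18.8   5.1] 0.0
shift [-0.515  0.692  0.024] turn [0.137  0.0299 0.1421] rows>= 2.6 2.1
shift [ 0.209  0.711 -0.059] turn [0.0583 0.0222 0.0671] rows>= 2.2 1.0
(array([  0.7, -24.6, 128.6,  36.4,  37.8,  39.2]), np.float64(0.0))
shift [ 0.867  0.    -0.   ] turn [0. 0. 0.] rows>= 2.6 0.0
```

View pics/w7.png

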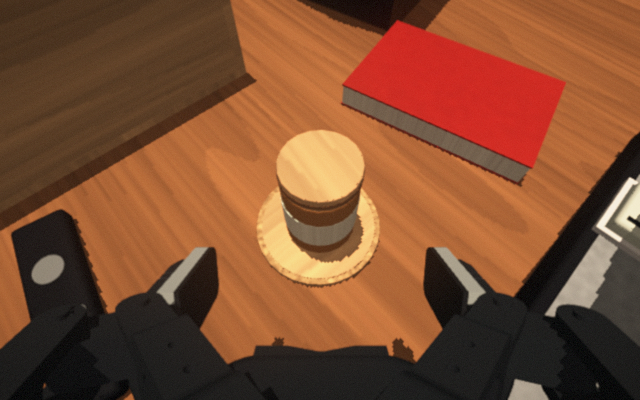

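{"api": "jog_arm", "payload": {
  "motion": [
    [[-0.2,0.2,0.01],[0.04,0.01,0.04]],
    [[-0.35,0.4,0.015],[0.08,0.02,0.08]],
    [[-0.45,0.55,0.02],[0.11,0.025,0.115]],
    [[-0.515,0.692,0.024],[0.137,0.03,0.142]],
    [[-0.515,0.692,0.024],[0.137,0.03,0.142]]
  ],
  "claw": 0,
  "force": 30
}}

```text
time_s: 11.35
position: [476.0, 199.7, 188.0]
eef_rot: [[0.642, 0.499, -0.582], [0.37, -0.867, -0.334], [-0.671, -0.001, -0.741]]
force: [0.1, -0.0, -0.4]
finger_gap: 11.8
```

{"api": "jog_arm", "payload": {
  "motion": [
    [[0.07,0.24,-0.02],[0.02,0.007,0.022]],
    [[0.14,0.48,-0.04],[0.04,0.015,0.045]],
    [[0.209,0.711,-0.059],[0.058,0.022,0.067]],
    [[0.209,0.711,-0.059],[0.058,0.022,0.067]],
    [[0.209,0.711,-0.059],[0.058,0.022,0.067]]
  ]
}}

```text
time_s: 11.85
position: [553.4, 123.5, 171.6]
eef_rot: [[0.705, 0.377, -0.6], [0.289, -0.926, -0.243], [-0.648, -0.002, -0.762]]
force: [-0.2, -0.0, 0.2]
finger_gap: -0.1
```

Run:
```python
from h import *
R,p,s=cur();print(p,s['joint_positions'].round(1),s['time_s'],s['force'],s['finger_gap'])
w,d=snap('wrist','w8.png'); j=cams.camera_info('wrist')
np.save('w8d.npy',d)
print('key45 pred px',w2pix(j,deck(22,145,79)),'key78',w2pix(j,deck(22,184,79)))
i=np.array(j['R']);print(j)
```

```text
[553.39836546 123.52330952 171.57815666] [ -8.2 -15.1 125.7  45.8  32.6  28.4] 11.85 [-0.17708047 -0.02511595  0.1984392 ] -0.11130162629723277
key45 pred px (np.float64(322.17333043533654), np.float64(199.79593170932642)) key78 (np.float64(278.8076959458196), np.float64(186.50600359260832))
{'fovy': 59.998027643850136, 'cx': 320.6667430219367, 'cy': 195.4472034065768, 'k1': -0.007741179658572094, 'R': array([[ 0.37705627, -0.92618829, -0.00195559],
       [-0.76242539, -0.30918731, -0.56842831],
       [ 0.525867  ,  0.21582045, -0.82273048]]), 't': array([-94.18851619, 584.57859903, -20.6027546 ])}
```

View pics/w8.png

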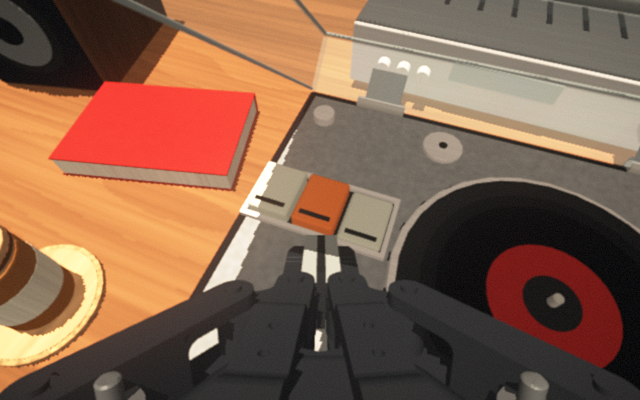

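Run:
```python
from h import *
R,p,s=cur();j=cams.camera_info('wrist')
for u,v in [(322,204),(308,176),(350,182),(293,222),(330,233)]: print(ray(j,u,v,79).round(1))
Q=pose(22,40)
plan(R,p,Q,[644,158.5,95])
print((Q@[0,0,11]).round(1))
```

```text
[635.6 155.7  79. ]
[657.8 177.7  79. ]
[665.3 142.   79. ]
[611.3 170.5  79. ]
[613.1 140.   79. ]
shift [ 0.827  0.016 -0.027] turn [0.0005 0.0035 0.0022] rows>= 2.5 0.0
[-6.6 -2.6 -8.4]
```

{"api": "jog_arm", "payload": {
  "motion": [
    [[0.22,0.016,-0.027],[0,0.003,0]],
    [[0.44,0.016,-0.027],[0,0.003,0]],
    [[0.66,0.016,-0.027],[0,0.003,0]],
    [[0.78,0.016,-0.027],[0,0.003,0]],
    [[0.827,0.016,-0.027],[0,0.003,0]],
    [[0.827,0.016,-0.027],[0,0.003,0]],
    [[0.827,0.016,-0.027],[0,0.003,0]]
  ]
}}

```text
time_s: 12.6
position: [644.2, 157.7, 97.2]
eef_rot: [[0.711, 0.377, -0.594], [0.289, -0.926, -0.241], [-0.641, -0.0, -0.767]]
force: [-0.8, -0.8, -0.2]
finger_gap: 0.2
```

Run:
```python
from h import *
R,p,s=cur();print(p,s['joint_positions'].round(1),s['time_s'],s['force'],s['finger_gap'])
w,d=snap('wrist','w9.png')
print((R.T@[0,0,-1/150]).round(5))
S=cams.camera_info('side');snap('side','s9.png')
q=cv2.resize(cv2.imread('pics/s9.png')[180:300,210:370],None,fx=3,fy=3,interpolation=cv2.INTER_CUBIC)
cv2.imwrite('pics/c9.png',np.vstack([q,cv2.resize(cv2.imread('pics/w9.png')[60:300,160:480],(480,240))]))
```

```text
[644.24829963 157.74828922  97.16569548] [ -1.7   4.1 119.2  64.   20.2  11.6] 12.6 [-0.82143777 -0.79966894 -0.2092176 ] 0.17720090359745758
[0.00428 0.      0.00511]
```

View pics/c9.png

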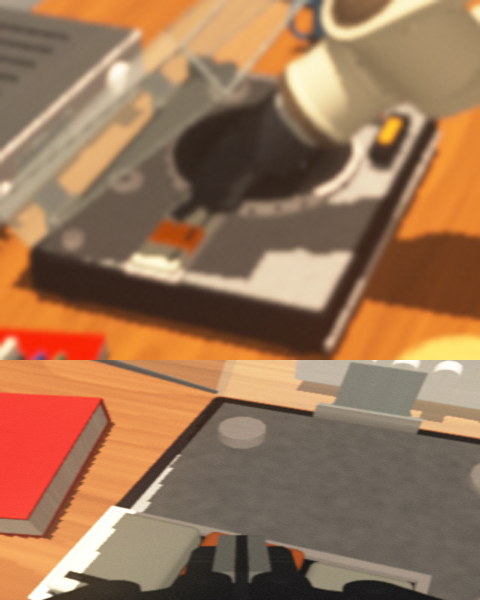

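{"api": "jog_arm", "payload": {
  "motion": [
    [[0.013,0,0.015],[0,0,0]],
    [[0.026,0,0.031],[0,0,0]],
    [[0.034,0,0.041],[0,0,0]],
    [[0.034,0,0.041],[0,0,0]],
    [[0.034,0,0.041],[0,0,0]]
  ]
}}

```text
time_s: 13.2
position: [644.7, 157.3, 88.3]
eef_rot: [[0.71, 0.376, -0.595], [0.288, -0.927, -0.241], [-0.642, -0.001, -0.767]]
force: [0.0, -0.1, 0.0]
finger_gap: 0.0
```

{"api": "jog_arm", "payload": {
  "motion": [
    [[0.004,0,0.005],[0,0,0]],
    [[0.009,0,0.01],[0,0,0]],
    [[0.009,0,0.01],[0,0,0]]
  ]
}}

```text
time_s: 13.5
position: [644.7, 157.4, 86.3]
eef_rot: [[0.71, 0.376, -0.595], [0.289, -0.927, -0.241], [-0.642, -0.0, -0.767]]
force: [0.3, -0.3, 0.2]
finger_gap: 0.4
```

{"api": "jog_arm", "payload": {
  "motion": [
    [[0.004,0,0.005],[0,0,0]],
    [[0.009,0,0.01],[0,0,0]],
    [[0.009,0,0.01],[0,0,0]]
  ]
}}

```text
time_s: 13.8
position: [644.9, 157.4, 84.5]
eef_rot: [[0.711, 0.376, -0.595], [0.289, -0.927, -0.241], [-0.642, -0.0, -0.767]]
force: [-2.1, -0.4, 3.4]
finger_gap: -0.0
```

{"api": "jog_arm", "payload": {
  "motion": [
    [[0.004,0,0.005],[0,0,0]],
    [[0.009,0,0.01],[0,0,0]],
    [[0.013,0,0.015],[0,0,0]],
    [[0.013,0,0.015],[0,0,0]]
  ]
}}

```text
time_s: 14.2
position: [644.9, 157.4, 81.3]
eef_rot: [[0.71, 0.376, -0.595], [0.288, -0.927, -0.241], [-0.642, -0.0, -0.767]]
force: [-1.2, -0.7, 2.8]
finger_gap: -0.2
```

{"api": "jog_arm", "payload": {
  "motion": [
    [[0.004,0,0.005],[0,0,0]],
    [[0.009,0,0.01],[0,0,0]],
    [[0.009,0,0.01],[0,0,0]]
  ]
}}

```text
time_s: 14.5
position: [644.9, 157.4, 79.2]
eef_rot: [[0.71, 0.376, -0.595], [0.288, -0.927, -0.241], [-0.642, -0.001, -0.767]]
force: [-1.8, -1.1, 2.7]
finger_gap: 0.0
```

{"api": "jog_arm", "payload": {
  "motion": [
    [[0.004,0,0.005],[0,0,0]],
    [[0.004,0,0.005],[0,0,0]]
  ]
}}

```text
time_s: 14.7
position: [644.9, 157.4, 78.4]
eef_rot: [[0.71, 0.376, -0.595], [0.288, -0.927, -0.241], [-0.642, -0.0, -0.767]]
force: [-2.2, -0.6, 3.2]
finger_gap: 0.0
```

{"api": "jog_arm", "payload": {
  "motion": [
    [[0.003,0,0.0035],[0,0,0]],
    [[0.003,0,0.0035],[0,0,0]]
  ]
}}

```text
time_s: 14.9
position: [644.9, 157.4, 77.7]
eef_rot: [[0.711, 0.376, -0.595], [0.288, -0.927, -0.241], [-0.642, -0.0, -0.767]]
force: [-2.4, -0.3, 3.2]
finger_gap: 0.3
```

{"api": "jog_arm", "payload": {
  "motion": [
    [[0.002,0,0.0025],[0,0,0]],
    [[0.002,0,0.0025],[0,0,0]]
  ]
}}

```text
time_s: 15.1
position: [645.0, 157.4, 77.4]
eef_rot: [[0.711, 0.376, -0.595], [0.289, -0.927, -0.241], [-0.642, -0.0, -0.767]]
force: [-4.2, -2.2, 5.3]
finger_gap: -0.1
```

Force starts to rise: close to the stop. Smaller steps.

{"api": "jog_arm", "payload": {
  "motion": [
    [[0.0015,0,0.0018],[0,0,0]],
    [[0.0015,0,0.0018],[0,0,0]]
  ]
}}

```text
time_s: 15.3
position: [645.0, 157.5, 77.3]
eef_rot: [[0.711, 0.376, -0.594], [0.289, -0.927, -0.241], [-0.641, -0.0, -0.767]]
force: [-6.3, -2.1, 8.9]
finger_gap: -0.3
```

{"api": "jog_arm", "payload": {
  "motion": [
    [[0.0015,0,0.0018],[0,0,0]],
    [[0.0015,0,0.0018],[0,0,0]]
  ]
}}

```text
time_s: 15.5
position: [645.1, 157.4, 77.2]
eef_rot: [[0.711, 0.376, -0.594], [0.289, -0.927, -0.241], [-0.641, -0.0, -0.767]]
force: [-8.8, -3.3, 12.3]
finger_gap: -0.0
```

{"api": "jog_arm", "payload": {
  "motion": [
    [[-0.02,0,-0.024],[0,0,0]],
    [[-0.07,0,-0.08],[0,0,0]],
    [[-0.25,0,-0.08],[0,0,0]],
    [[-0.5,0,-0.08],[0,0,0]],
    [[-0.75,0,-0.08],[0,0,0]],
    [[-0.9,0,-0.08],[0,0,0]],
    [[-0.9,0,-0.08],[0,0,0]]
  ]
}}

```text
time_s: 16.2
position: [555.5, 120.8, 174.7]
eef_rot: [[0.713, 0.375, -0.592], [0.288, -0.927, -0.241], [-0.64, 0.002, -0.769]]
force: [0.9, -0.2, -0.2]
finger_gap: 0.1
```

Run:
```python
from h import *
R,p,s=cur();print(p,s['joint_positions'].round(1),s['time_s'],s['force'],s['finger_gap'])
w,d=snap('wrist','w10.png'); j=cams.camera_info('wrist')
for y in (106,145,184):
  a=[]
  for x in (12,18,24,30):
    for dy in(-8,0,8):
      u,v=w2pix(j,deck(x,y+dy,76)); a.append(pix2w(j,d,u,v)[2])
  print(y,np.median(a).round(1),np.min(a).round(1),np.max(a).round(1))
cv2.imwrite('pics/w10c.png',cv2.resize(w[100:300,200:440,::-1],None,fx=3,fy=3,interpolation=cv2.INTER_CUBIC))
```

```text
[555.51906763 120.75524342 174.72745923] [ -8.7 -15.3 125.7  46.8  32.5  27.3] 16.2 [ 0.94078345 -0.18251352 -0.22594412] 0.057028393011506424
106 78.5 76.5 79.1
145 70.5 69.9 71.7
184 78.7 77.8 79.3
```

View pics/w10c.png

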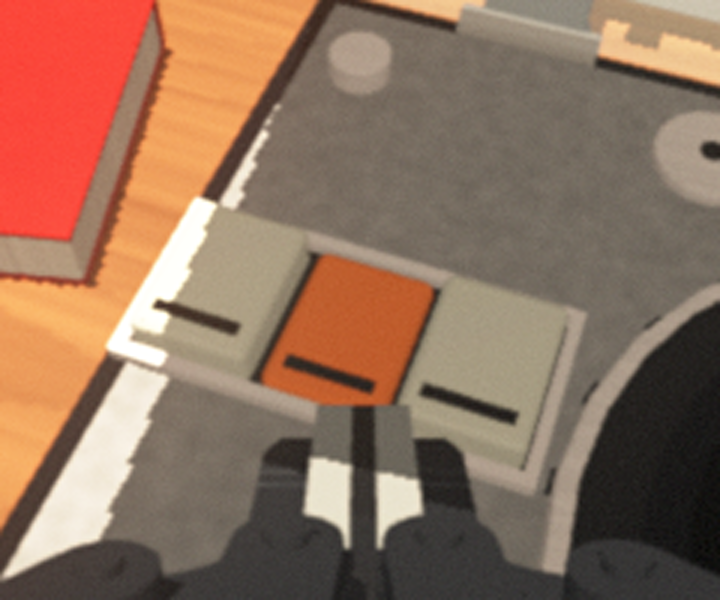

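```bash
cat >> h.py <<'E'
def tcp(th,rho=303,g=0): # TCP for the tool-down pusher
    p=cov(th,-rho,0,60+g); return p+[11*min(1,th/.15),0,0]
E
python3 - <<'E'
from h import *
R,p,s=cur(); q0=s['joint_positions']; q=q0
W1=np.array([435.,70,260]); r=ik(pose(15,60),W1,q); print('W1',*r)
plan(R,p,pose(15,60),W1); plan(pose(15,60),W1,pose(0,90),[470,30,390]); r=ik(pose(0,90),[470,30,390],r[0]); print(*r)
P=tcp(.765,g=30);plan(pose(0,90),[470,30,390],pose(0,90),P)
for th,g in [(.765,30),(.765,0),(.5,0),(.25,0),(.1,0),(0,0)]:
    P=tcp(th,g=g); r=ik(pose(0,90),P,r[0]); print(th,P.round(1),*r)
E
```

```text
W1 [-10.1 -29.2 115.5  13.4  66.7  62.5] 0.0
shift [-1.042  0.013  0.119] turn [ 0.0605 -0.2241  0.0502] rows>= 3.1 2.5
shift [-0.672  0.318 -0.569] turn [ 0.1628 -0.3314  0.0436] rows>= 2.8 3.9
[ -5.7  -4.1  77.5  -0.  106.6  84.3] 0.0
shift [ 0.322  0.122 -1.118] turn [0. 0. 0.] rows>= 3.5 0.0
0.765 [637.7  11.6 341.8] [ -5.9  15.9  61.1   0.  103.1  84.1] 0.0
0.765 [617.   11.  320.1] [-6.1 13.1 67.   0.  99.9 83.9] 0.0
0.5 [556.9   9.1 264.9] [-7.   5.9 81.5 -0.  92.5 83. ] 0.0
0.25 [515.3   7.8 200.1] [-7.7  2.2 92.9 -0.  84.8 82.3] 0.0
0.1 [494.9   7.3 156.9] [-8.1  1.2 99.1  0.  79.7 81.9] 0.0
0 [480.1   7.  127. ] [ -8.4   0.7 103.2  -0.   76.1  81.6] 0.0
```

{"api": "jog_arm", "payload": {
  "motion": [
    [[-0.3,0,0.03],[0,0,0]],
    [[-0.5,0,0.06],[0,-0.02,0]],
    [[-0.7,0.01,0.09],[0.02,-0.09,0.02]],
    [[-0.9,0.013,0.11],[0.04,-0.17,0.04]],
    [[-1,0.013,0.12],[0.06,-0.224,0.05]],
    [[-1,0.013,0.12],[0.06,-0.224,0.05]]
  ]
}}

```text
time_s: 16.85
position: [440.8, 72.5, 256.7]
eef_rot: [[0.481, 0.262, -0.837], [0.13, -0.965, -0.227], [-0.867, -0.0, -0.499]]
force: [-0.2, 0.3, 0.0]
finger_gap: 0.1
```

Run:
```python
from h import *
R,p,s=cur();print(p,s['joint_positions'].round(1),s['time_s'],s['force'])
plan(R,p,pose(0,90),[470,30,390])
```

```text
[440.75629153  72.49175761 256.68813058] [ -9.4 -28.2 115.3  13.1  65.9  62.9] 16.85 [-0.21394129  0.26045445  0.0139199 ]
shift [-0.714  0.324 -0.542] turn [ 0.1646 -0.3303  0.044 ] rows>= 2.9 3.9
```

{"api": "jog_arm", "payload": {
  "motion": [
    [[-0.24,0.1,-0.18],[0.04,-0.08,0.01]],
    [[-0.48,0.2,-0.36],[0.08,-0.16,0.02]],
    [[-0.6,0.3,-0.45],[0.12,-0.25,0.03]],
    [[-0.714,0.324,-0.542],[0.165,-0.33,0.044]],
    [[-0.714,0.324,-0.542],[0.165,-0.33,0.044]],
    [[-0.714,0.324,-0.542],[0.165,-0.33,0.044]]
  ]
}}

```text
time_s: 17.45
position: [471.2, 30.1, 385.0]
eef_rot: [[-0.005, 0.002, -1.0], [0.004, -1.0, -0.002], [-1.0, -0.004, 0.005]]
force: [-0.1, -0.6, -1.4]
finger_gap: -0.2
```

Run:
```python
from h import *
R,p,s=cur();print(p,R.round(3),s['joint_positions'].round(1),s['time_s'],s['force'])
plan(R,p,pose(0,90),tcp(.765,g=35)); print(tcp(.765,g=35))
w,d=snap('wrist','w11.png'); j=cams.camera_info('wrist')
print('edge L,R px',[w2pix(j,cov(.765,-325,y,60)) for y in(150,0,-150)],[w2pix(j,cov(.765,-325,y,0)) for y in(150,0,-150)])
q,d=snap('scene','s11.png')
```

```text
[471.15292126  30.10440971 385.01656634] [[-0.005  0.002 -1.   ]
 [ 0.004 -1.    -0.002]
 [-1.    -0.004  0.005]] [ -5.8  -3.9  77.8   0.2 106.3  84.1] 17.45 [-0.09575791 -0.55906077 -1.35128223]
shift [ 0.259  0.125 -1.135] turn [0.0011 0.003  0.0024] rows>= 3.5 0.0
[641.20810835  11.7579502  345.37003452]
edge L,R px [(np.float64(62.6376971607325), np.float64(1.1594575827809877)), (np.float64(359.6317112994792), np.float64(-9.842063299480941)), (np.float64(661.000394652511), np.float64(-18.578221253032154))] [(np.float64(123.98086024608236), np.float64(89.5518465451585)), (np.float64(352.7189516527851), np.float64(82.14362085166432)), (np.float64(584.2495803056795), np.float64(75.42579189628992))]
```

View pics/w11.png

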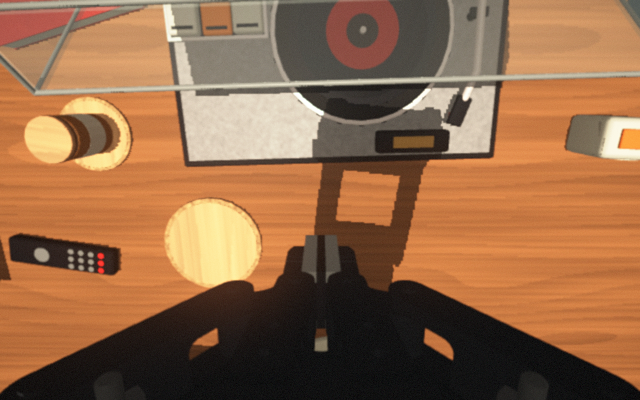

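{"api": "jog_arm", "payload": {
  "motion": [
    [[0,0.04,-0.3],[0,0,0]],
    [[0,0.08,-0.6],[0,0.003,0.002]],
    [[0,0.12,-0.9],[0,0.003,0.002]],
    [[0,0.125,-1],[0,0.003,0.002]],
    [[0,0.125,-1],[0,0.003,0.002]]
  ]
}}

```text
time_s: 18.05
position: [620.1, 10.2, 386.0]
eef_rot: [[0.004, 0.0, -1.0], [-0.001, -1.0, -0.0], [-1.0, 0.001, -0.004]]
force: [-0.2, -0.5, -0.7]
finger_gap: 0.2
```

{"api": "jog_arm", "payload": {
  "motion": [
    [[0,0,-0.13],[0,0,0]],
    [[0.13,0,-0.135],[0,0,0]],
    [[0.23,0,-0.135],[0,0,0]],
    [[0.23,0,-0.135],[0,0,0]],
    [[0.23,0,-0.135],[0,0,0]]
  ]
}}

```text
time_s: 18.55
position: [638.4, 10.4, 354.8]
eef_rot: [[0.006, -0.001, -1.0], [-0.002, -1.0, 0.001], [-1.0, 0.002, -0.006]]
force: [-0.2, -0.1, 0.4]
finger_gap: 0.0
```

Run:
```python
from h import *
R,p,s=cur();print(p,R.round(3),s['joint_positions'].round(1),s['time_s'],s['force'])
f=R.T/150
for th in (.78,.76,.74,.72,.7,.67,.64,.61,.58,.55,.52,.49,.46,.43,.40,.37,.34,.31): print(th,tcp(th).round(0),(f@(tcp(th)-p)).round(3))
w,d=snap('side','s12.png')
cv2.imwrite('pics/s12c.png',cv2.resize(w[90:290,200:440,::-1],None,fx=3,fy=3,interpolation=cv2.INTER_CUBIC))
```

```text
[638.39387314  10.42315191 354.79810091] [[ 0.006 -0.001 -1.   ]
 [-0.002 -1.     0.001]
 [-1.     0.002 -0.006]] [-5.900e+00  1.590e+01  5.960e+01 -1.000e-01  1.042e+02  8.410e+01] 18.55 [-0.22220221 -0.10692944  0.42523469]
0.78 [621.  11. 323.] [ 0.213 -0.005  0.119]
0.76 [616.  11. 319.] [ 0.236 -0.004  0.153]
0.74 [611.  11. 316.] [ 0.26  -0.003  0.186]
0.72 [606.  11. 312.] [ 0.285 -0.002  0.219]
0.7 [601.  10. 308.] [ 0.31  -0.001  0.252]
0.67 [594.  10. 302.] [0.349 0.001 0.3  ]
0.64 [587.  10. 296.] [0.389 0.002 0.346]
0.61 [580.  10. 290.] [0.431 0.003 0.392]
0.58 [573.  10. 283.] [0.474 0.005 0.436]
0.55 [567.   9. 277.] [0.519 0.006 0.479]
0.52 [561.   9. 270.] [0.565 0.007 0.52 ]
0.49 [555.   9. 263.] [0.612 0.009 0.56 ]
0.46 [549.   9. 255.] [0.66  0.01  0.599]
0.43 [544.   9. 248.] [0.709 0.011 0.636]
0.4 [538.   9. 240.] [0.759 0.012 0.672]
0.37 [533.   8. 233.] [0.811 0.013 0.706]
0.34 [528.   8. 225.] [0.863 0.014 0.739]
0.31 [524.   8. 217.] [0.917 0.015 0.77 ]
```

View pics/s12c.png

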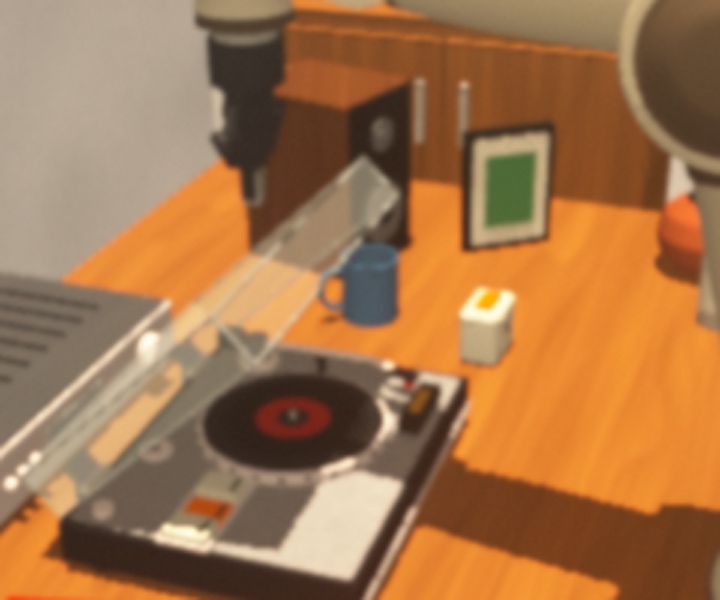

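{"api": "jog_arm", "payload": {
  "motion": [
    [[0.1,-0.004,0.05],[0,0,0]],
    [[0.18,-0.004,0.1],[0,0,0]],
    [[0.213,-0.004,0.119],[0,0,0]],
    [[0.225,-0.004,0.136],[0,0,0]],
    [[0.236,-0.004,0.153],[0,0,0]],
    [[0.248,-0.003,0.17],[0,0,0]],
    [[0.26,-0.003,0.186],[0,0,0]],
    [[0.272,-0.003,0.203],[0,0,0]],
    [[0.285,-0.002,0.219],[0,0,0]]
  ]
}}

```text
time_s: 19.5
position: [606.6, 10.4, 311.7]
eef_rot: [[0.006, -0.002, -1.0], [-0.003, -1.0, 0.002], [-1.0, 0.003, -0.006]]
force: [0.3, 0.2, 6.2]
finger_gap: -0.0
```

Run:
```python
from h import *
R,p,s=cur();print(p,s['joint_positions'].round(1),s['time_s'],s['force'],s['torque'])
w,d=snap('side','s13.png')
cv2.imwrite('pics/s13c.png',cv2.resize(w[90:290,200:440,::-1],None,fx=3,fy=3,interpolation=cv2.INTER_CUBIC))
f=R.T/150
```

```text
[606.64486659  10.40355339 311.67911093] [-6.2 11.5 69.8 -0.1 98.3 83.9] 19.5 [0.34028794 0.24845951 6.20918774] [ 0.00717551 -0.10651175 -0.02644191]
```

View pics/s13c.png

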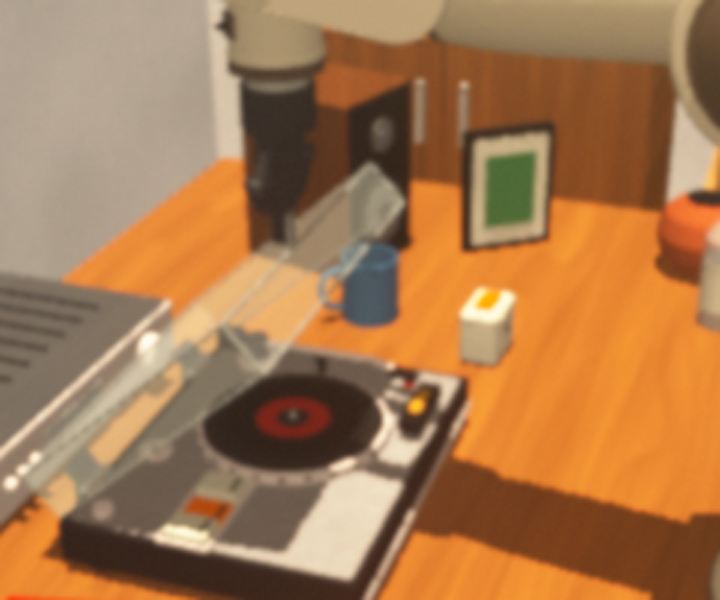

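Run:
```python
from h import *
R,p,s=cur()
f=R.T/150; b=tcp(.72)
for th in np.arange(.70,.27,-.02): print(round(th,2),(f@(tcp(th)-b)).round(3))
b=tcp(.32);print()
for th in np.r_[np.arange(.30,.09,-.02),np.arange(.10,-.011,-.01)]: print(round(th,3),(f@(tcp(th)-b)).round(3))
```

```text
0.7 [0.025 0.001 0.033]
0.68 [0.051 0.002 0.065]
0.66 [0.078 0.003 0.096]
0.64 [0.105 0.004 0.127]
0.62 [0.133 0.005 0.157]
0.6 [0.161 0.006 0.187]
0.58 [0.19  0.007 0.217]
0.56 [0.219 0.008 0.245]
0.54 [0.25  0.008 0.273]
0.52 [0.28  0.009 0.301]
0.5 [0.311 0.01  0.328]
0.48 [0.343 0.011 0.354]
0.46 [0.375 0.012 0.379]
0.44 [0.408 0.012 0.404]
0.42 [0.441 0.013 0.429]
0.4 [0.475 0.014 0.452]
0.38 [0.509 0.014 0.475]
0.36 [0.544 0.015 0.498]
0.34 [0.579 0.016 0.519]
0.32 [0.615 0.016 0.54 ]
0.3 [0.65  0.017 0.56 ]
0.28 [0.687 0.017 0.579]

0.3 [0.036 0.001 0.02 ]
0.28 [0.072 0.001 0.04 ]
0.26 [0.109 0.002 0.058]
0.24 [0.146 0.002 0.076]
0.22 [0.183 0.003 0.093]
0.2 [0.221 0.003 0.11 ]
0.18 [0.259 0.003 0.126]
0.16 [0.298 0.004 0.14 ]
0.14 [0.336 0.004 0.16 ]
0.12 [0.375 0.005 0.183]
0.1 [0.414 0.005 0.205]
0.1 [0.414 0.005 0.205]
0.09 [0.434 0.005 0.216]
0.08 [0.454 0.005 0.227]
0.07 [0.473 0.005 0.237]
0.06 [0.493 0.006 0.247]
0.05 [0.513 0.006 0.258]
0.04 [0.533 0.006 0.267]
0.03 [0.553 0.006 0.277]
0.02 [0.573 0.006 0.287]
0.01 [0.593 0.006 0.296]
0.0 [0.613 0.006 0.305]
-0.01 [0.634 0.006 0.314]
```

{"api": "jog_arm", "payload": {
  "motion": [
    [[0.025,0.001,0.033],[0,0,0]],
    [[0.051,0.002,0.065],[0,0,0]],
    [[0.078,0.003,0.096],[0,0,0]],
    [[0.105,0.004,0.127],[0,0,0]],
    [[0.133,0.005,0.157],[0,0,0]],
    [[0.161,0.006,0.187],[0,0,0]],
    [[0.19,0.007,0.217],[0,0,0]],
    [[0.219,0.008,0.245],[0,0,0]],
    [[0.25,0.008,0.273],[0,0,0]],
    [[0.28,0.009,0.301],[0,0,0]]
  ]
}}

```text
time_s: 20.55
position: [561.6, 9.0, 269.2]
eef_rot: [[0.006, -0.002, -1.0], [-0.003, -1.0, 0.002], [-1.0, 0.003, -0.006]]
force: [0.4, -0.4, 5.0]
finger_gap: 0.0
```

{"api": "jog_arm", "payload": {
  "motion": [
    [[0.031,0.001,0.027],[0,0,0]],
    [[0.063,0.002,0.053],[0,0,0]],
    [[0.095,0.003,0.078],[0,0,0]],
    [[0.128,0.003,0.103],[0,0,0]],
    [[0.161,0.004,0.128],[0,0,0]],
    [[0.195,0.005,0.151],[0,0,0]],
    [[0.229,0.005,0.174],[0,0,0]],
    [[0.264,0.006,0.197],[0,0,0]],
    [[0.299,0.007,0.218],[0,0,0]],
    [[0.335,0.007,0.239],[0,0,0]]
  ]
}}

```text
time_s: 21.55
position: [525.7, 8.0, 217.8]
eef_rot: [[0.004, -0.002, -1.0], [-0.002, -1.0, 0.002], [-1.0, 0.002, -0.004]]
force: [-1.4, -1.3, 3.9]
finger_gap: 0.2
```

Run:
```python
from h import *
R,p,s=cur();print(p,tcp(.32),s['joint_positions'].round(1),s['time_s'],s['force'],s['torque'])
w,d=snap('side','s14.png')
cv2.imwrite('pics/s14c.png',cv2.resize(w[90:290,200:440,::-1],None,fx=3,fy=3,interpolation=cv2.INTER_CUBIC))
```

```text
[525.66483359   7.99628757 217.83590771] [525.30882728   8.11566856 219.26779295] [-7.5  2.8 90.2 -0.1 86.6 82.7] 21.55 [-1.40803186 -1.30274111  3.93575473] [-0.18388368  0.31240976  0.05074407]
```

View pics/s14c.png

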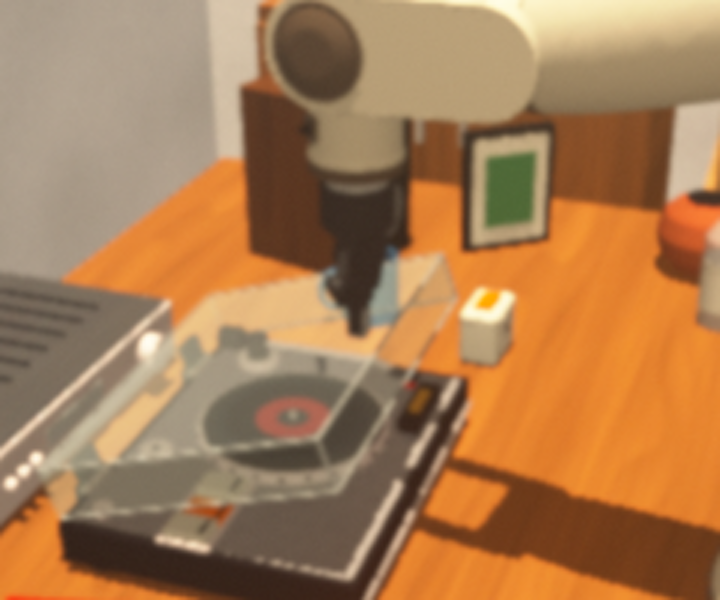

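Cover follows well. Continue to 0.10, then slower.

{"api": "jog_arm", "payload": {
  "motion": [
    [[0.036,0.001,0.02],[0,0,0]],
    [[0.072,0.001,0.04],[0,0,0]],
    [[0.109,0.002,0.058],[0,0,0]],
    [[0.146,0.002,0.076],[0,0,0]],
    [[0.183,0.003,0.093],[0,0,0]],
    [[0.221,0.003,0.11],[0,0,0]],
    [[0.259,0.003,0.126],[0,0,0]],
    [[0.298,0.004,0.14],[0,0,0]],
    [[0.327,0.004,0.155],[0,0,0]],
    [[0.355,0.005,0.171],[0,0,0]],
    [[0.375,0.005,0.183],[0,0,0]],
    [[0.394,0.005,0.194],[0,0,0]],
    [[0.414,0.005,0.205],[0,0,0]]
  ]
}}

```text
time_s: 22.9
position: [495.5, 7.2, 155.9]
eef_rot: [[0.005, -0.002, -1.0], [-0.002, -1.0, 0.002], [-1.0, 0.002, -0.005]]
force: [2.5, 0.2, 3.1]
finger_gap: -0.1
```

{"api": "jog_arm", "payload": {
  "motion": [
    [[0.01,0,0.005],[0,0,0]],
    [[0.02,0,0.011],[0,0,0]],
    [[0.03,0,0.016],[0,0,0]],
    [[0.04,0,0.022],[0,0,0]],
    [[0.05,0,0.027],[0,0,0]],
    [[0.06,0,0.032],[0,0,0]],
    [[0.07,0,0.037],[0,0,0]],
    [[0.08,0,0.042],[0,0,0]],
    [[0.09,0,0.047],[0,0,0]],
    [[0.1,0.001,0.053],[0,0,0]],
    [[0.11,0.001,0.057],[0,0,0]],
    [[0.12,0.001,0.062],[0,0,0]],
    [[0.13,0.001,0.067],[0,0,0]],
    [[0.139,0.001,0.072],[0,0,0]],
    [[0.149,0.001,0.077],[0,0,0]]
  ]
}}

```text
time_s: 24.4
position: [484.0, 7.0, 133.5]
eef_rot: [[0.005, -0.002, -1.0], [-0.002, -1.0, 0.002], [-1.0, 0.002, -0.005]]
force: [1.5, 0.2, 1.3]
finger_gap: -0.3
```

{"api": "jog_arm", "payload": {
  "motion": [
    [[0.006,0,0.003],[0,0,0]],
    [[0.012,0,0.006],[0,0,0]],
    [[0.018,0,0.009],[0,0,0]],
    [[0.024,0,0.012],[0,0,0]],
    [[0.028,0,0.013],[0,0,0]],
    [[0.028,0,0.013],[0,0,0]]
  ]
}}

```text
time_s: 25.0
position: [482.0, 7.0, 129.3]
eef_rot: [[0.004, -0.002, -1.0], [-0.002, -1.0, 0.002], [-1.0, 0.002, -0.004]]
force: [0.1, -1.0, 1.5]
finger_gap: 0.3
```

{"api": "jog_arm", "payload": {
  "motion": [
    [[0.004,0,0.001],[0,0,0]],
    [[0.008,0,0.002],[0,0,0]],
    [[0.008,0,0.002],[0,0,0]]
  ]
}}

```text
time_s: 25.3
position: [481.7, 7.0, 128.1]
eef_rot: [[0.004, -0.002, -1.0], [-0.002, -1.0, 0.002], [-1.0, 0.002, -0.004]]
force: [0.6, 0.1, 0.3]
finger_gap: 0.1
```

{"api": "jog_arm", "payload": {
  "motion": [
    [[0.004,0,0.001],[0,0,0]],
    [[0.008,0,0.002],[0,0,0]],
    [[0.008,0,0.002],[0,0,0]]
  ]
}}

```text
time_s: 25.6
position: [481.5, 7.0, 127.0]
eef_rot: [[0.005, -0.002, -1.0], [-0.002, -1.0, 0.002], [-1.0, 0.002, -0.005]]
force: [1.5, 0.3, 2.5]
finger_gap: 0.0
```

{"api": "jog_arm", "payload": {
  "motion": [
    [[0.004,0,0],[0,0,0]],
    [[0.004,0,0],[0,0,0]],
    [[0.004,0,0],[0,0,0]]
  ]
}}

```text
time_s: 25.9
position: [481.6, 7.0, 127.0]
eef_rot: [[0.005, -0.002, -1.0], [-0.002, -1.0, 0.002], [-1.0, 0.002, -0.005]]
force: [-2.9, 0.0, 10.3]
finger_gap: -0.1
```

Run:
```python
from h import *
R,p,s=cur();print(p,s['time_s'],s['force'],s['torque'])
w,d=snap('side','s15.png')
cv2.imwrite('pics/s15c.png',cv2.resize(w[90:290,200:440,::-1],None,fx=3,fy=3,interpolation=cv2.INTER_CUBIC))
```

```text
[481.58173598   7.00989993 126.9790315 ] 25.9 [-2.86595453  0.0466131  10.28409979] [ 0.06657318  0.52781376 -0.00998297]
```

View pics/s15c.png

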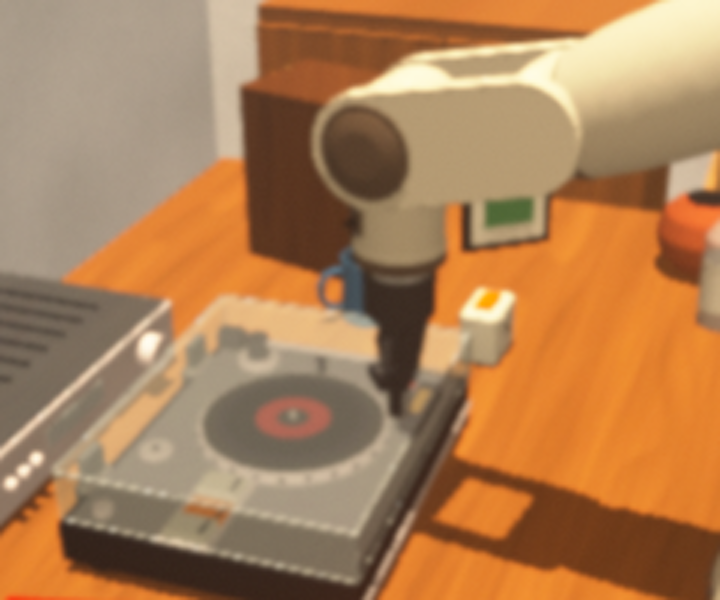

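{"api": "jog_arm", "payload": {
  "motion": [
    [[-0.03,0,0],[0,0,0]],
    [[-0.2,0,0],[0,0,0]],
    [[-0.5,0,0],[0,0,0]],
    [[-0.8,0,0],[0,0,0]],
    [[-0.8,0,0],[0,0,0]],
    [[-0.8,0,0],[0,0,0]]
  ]
}}

```text
time_s: 26.55
position: [481.1, 7.3, 247.1]
eef_rot: [[0.006, -0.002, -1.0], [-0.003, -1.0, 0.002], [-1.0, 0.002, -0.006]]
force: [0.1, 0.7, -1.3]
finger_gap: 0.1
```

Run:
```python
from h import *
R,p,s=cur();print(p,s['time_s'],s['force'])
a,d=snap('scene','s16.png'); b,d2=snap('side','t16.png'); w,dw=snap('wrist','w16.png'); j=cams.camera_info('wrist')
for k in [(-325,207,60),(-325,-207,60),(-325,207,0),(-325,-207,0)]: print(w2pix(j,cov(0,*k)))
cv2.imwrite('pics/c16.png',np.hstack([cv2.resize(a[90:290,190:450,::-1],(400,308)),cv2.resize(w[:,:,::-1],(400,308))]))
cv2.imwrite('pics/d16.png',cv2.resize(b[130:330,190:430,::-1],None,fx=3,fy=3))
```

```text
[481.11792893   7.25229906 247.05355448] 26.55 [ 0.14110293  0.65416652 -1.2653075 ]
(np.float64(63.35252342048176), np.float64(225.83087487087604))
(np.float64(581.3120091284442), np.float64(208.84003337800593))
(np.float64(107.48068830210929), np.float64(204.6907996766048))
(np.float64(535.9962654946835), np.float64(190.46321035380834))
```

View pics/c16.png

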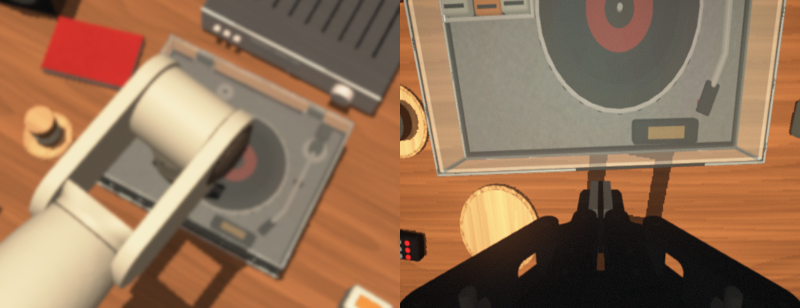

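View pics/d16.png

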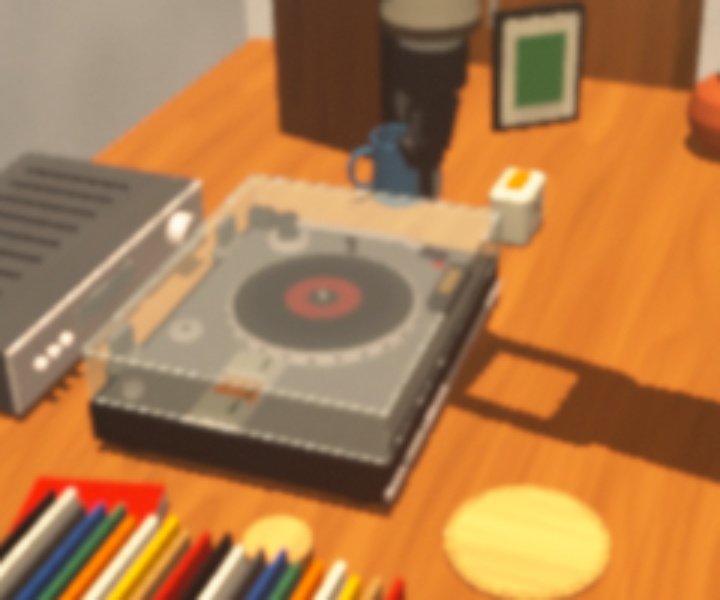

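```bash
python3 -c "
from cell import env
print(env.hand_in())"
```

```text
the job is handed in; nothing more can be done
None
```

I did all three steps in the order asked and handed the job in at about 26.7 s, well under the 69 s limit.

- **Jar:** I lifted it off the deck and set it down on the smaller coaster. The wrist picture shows it upright, near the centre of the coaster and wholly on it.
- **Orange key:** I pressed it down until it stopped moving, with about 12 N downward at the end. Depth readings afterwards put the orange key's top at about 70.5 mm and both white keys at about 78.6 mm. That means the orange key is fully down and the white one that was down has come up.
- **Cover:** I guided it down slowly. It came to rest with the fingertips at 127.0 mm, the height of the shut cover, under about 10 N. I then withdrew, and its outline in the last wrist picture matched the shut position.

No check failed or disagreed. The last pictures show the record, tonearm, brush, clock, mug, book and remote with no visible change, though I did not measure their positions. The gripper ended about 120 mm above the cover, touching nothing.

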